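# Slide the top plate from the magazine onto the deck

## Robot

A 6-joint arm with a two-finger parallel gripper is mounted at the origin on a cart in front of the work surface, level with it; the furniture and walls round the work are solid. World frame = base frame: x ahead of the robot, y to its left, z up, the work surface at z = 0. Lengths are in m, angles in rad, forces in N, time in s.
With the tool pointing down it reaches from about 0.4 to 0.825 m from the base axis. Payload 7 kg.
Tool frame: the origin (TCP) lies between the finger pads; the fingertips stand 22 mm ahead of it and the grasp point (between the pads) lies 3 mm ahead of it; z points along the fingers, y is the direction in which the jaws open and shut (so a half turn about z gives the same grasp; the last joint's range is limited). The gripper opens to 88 mm and grips with 3 to 60 N. Pads are 19 mm wide; open, the fingers measure 130 mm over their backs; the gripper's body (78 mm by 193 mm) begins 47 mm behind the grasp point.
Start: joints at [-0.974, 0.359, 0.012, 0, -1.224, -0.288], TCP at [0.205, -0.643, 0.226] pointing down, gripper open.
Joint ranges: [-3.07, 3.07], [-1.43, 2.12], [-1.02, 1.25], [-3.03, 1.67], [-3.05, -0], [-3.03, 3.03]. Speed limits (rad/s): [2.39, 2.39, 3.01, 3.14, 3.14, 3.14].

## Interface

Orientations are given as [roll, pitch, yaw] about the fixed x, y, z axes, in that order (R = Rz(yaw) Ry(pitch) Rx(roll)).
In Python, from station import arm, optics gives the robot as it stands. The module is installed in compiled form; this text tells all that it offers.
- The arm moves only by the tool jog_arm, never from a script. Its argument "motion" is a list that holds one entry, the list of rows, each a list of 7 numbers: the shift along the tool's x, y, z in m, then the turn, a rotation vector about the tool's x, y, z in degrees, then the finger opening in m, from 0 to 0.0876. In form: [[[x, y, z, rx, ry, rz, grip], ...]]. A call has 1 to 8 rows; each row is the pose to reach, as a shift and turn from the pose measured when the call began, along the tool's axes at that moment; what a row does not reach only later rows make up. A row lasts 1/10 s, in which the tool goes at most 50 mm and 8.59 degrees, less where a joint would pass 70% of its speed; a pose out of reach is approached as far as the arm can. A call with a gripper value outside its range is refused whole. The fingers move at their own pace and stop on an object; "newtons" is the grip in N (left out, the last holds). Time passes only in rows, so rows that repeat a pose let the fingers close. It gives the time, the measured TCP pose, the force and the opening at its end, in the units of the state.
- arm.get_state(): the state, without advancing time (a new reading comes with each control period).
- optics.grab_frame(name): name is "side" or "top" or "wrist"; returns the picture (384x512x3 uint8, red, green, blue); there is no depth.
- optics.camera_model(name): a dict with "mtx" (3x3 intrinsics, pixels), "D" ([k1, k2, p1, p2, k3] as OpenCV has them; the pictures are not rectified), "R" (3x3) and "t" (3): a world point X has camera coordinates R X + t; the wrist camera has in their place "mount" (4x4, takes a point from camera to tool coordinates, whose origin is the TCP and whose axes are the flange's). Camera axes: x right, y down, z forward; pixel columns grow to the right and rows downward; lengths in m; the calibration is good to about 2 mm. A picture is of the moment at which its call begins: read the wrist's pose just before it. camera_model takes no time and is no camera call.
- arm.job_done(): hands the job in, once; it reports no verdict.
The state is a dict: "t": time; "q": joint angles; "qd": joint speeds; "joint_efforts": joint torques, N m; "eef_pos": TCP position; "ee_rot": TCP orientation; "force": force on the tool from outside, world axes, zero at the start; "moment": the same for the moment, N m; "width": finger opening in m.
Only numpy, scipy, OpenCV 4.12 (cv2) and the standard library are available. Lean on these libraries where they do the work, as an engineer would, in place of code of your own. Each camera call takes 0.05 s, during which the arm holds its last target.

## Task

Slide the top aluminium plate off the stack in the magazine, across the gap onto the receiving deck beside it, and press it firmly home (with at least 2 N) against the deck's end stop. Move it by resting the closed fingertips on its upper face and dragging; follow it by feel as it drops onto the deck and never press on it with more than 20 N. Keep it flat, and leave the other plates, the spool and the side cutters as they are.

Things in the scene. Friction and masses are not known exactly. Their poses are not given: they have to be found in the camera images.
- magazine: fixed grey-painted magazine holding the stack, 106 x 120 mm; origin at its underside below the stack's middle. Floor 10 mm high. Inside walls at own x = +-47 mm and own y = +57 mm, 6 mm thick, tops 40 mm above the bench (6 mm above the top plate). Open towards own -y: there plates slide out. Foot flanges reach own x = +-68 mm
- deck: fixed deck before the magazine's open side, turned the same way, 8 to 16 mm from the plates' front edges; origin at the underside of its middle, own y points to the magazine. 130 mm long. Its grey bed is clamped at a height that differs each time and is not measured: 21 to 26 mm above the bench, 2 to 7 mm below the top plate's underside. Black guides at own x = +-48 mm, tops 34.5 mm high, flared at the mouth
- end_stop: black end stop bar across the far end of the deck, 96 mm wide, 8 mm thick, its top 40.5 mm above the bench; rigid. Origin 24.5 mm above the bench in the middle of the face that the plate meets; own y points back to the magazine. A plate that is home has its centre at own y = 55 mm
- plate_top_c (a point): centre (half-way up) of the topmost of four equal plain aluminium plates: 90 mm (own x) x 110 mm (own y) x 6 mm, 0.15 kg; slides out along own -y. Upper face 34 mm above the bench at the start. Smooth: friction about 0.15 on plate, deck or magazine; fingertips hold better (about 0.4). Contact is stiff: a fraction of a millimetre of pressing makes several newtons
- plate_2_c (a point): centre of the second plate from the top, same size; not to be disturbed
- plate_3_c (a point): centre of the third plate, same size; not to be disturbed
- plate_4_c (a point): centre of the lowest plate, same size; not to be disturbed
- wick_spool_c (a point): centre of a small flat wick spool, 42 mm wide, 11 mm high, lying beside the magazine; not to be disturbed
- side_cutters_c (a point): centre of the side cutters, 52 x 109 mm, 13 mm high, lying beside the deck; not to be disturbed
Not all that is in view belongs to the job. What is shaped like the deck but blue is not meant.

How it is judged:
On the way, in this order (a step that is already met when the one before it is completed fails the run):
1. the top plate is dragged half-way out of the magazine by fingers resting on it (y of plate_top_c in the frame of magazine below -0.05 m and contact force between the fingers and plate_top above 0.5 N), for 0.1 s.
2. the plate is pressed against the end stop (y of plate_top_c in the frame of end_stop below 0.057 m and contact force between plate_top and end_stop above 2 N), for 0.1 s.
At the end, for the whole second after the job is handed in: The top plate lies flat on the deck between the guides, within 2 mm of the end stop; the three other plates lie within 5 mm of where they were (y of plate_top_c in the frame of end_stop below 0.057 m and z of plate_top_c in the frame of end_stop between -0.003 and 0.007 m and angle between plate_top_c's own z axis and vertical below 0.03 rad and distance of each of plate_2_c, plate_3_c, plate_4_c from where it was at the start of the episode below 0.005 m); the robot touches nothing.
It fails at once if the fingers press the top plate with more than 20 N (contact force between the fingers and plate_top above 20 N).
It fails at once if the top plate is tipped or lifted (angle between plate_top_c's own z axis and vertical above 0.15 rad or height (world z) of plate_top_c above 0.04 m).
It fails at once if the stack is disturbed (another plate shifted by more than 5 mm) (distance of any of plate_2_c, plate_3_c, plate_4_c from where it was at the start of the episode above 0.005 m).
It fails at once if the spool or the side cutters are disturbed (by more than 10 mm) (distance of any of wick_spool_c, side_cutters_c from where it was at the start of the episode above 0.01 m).
It also fails if it takes over 64 s, if anything falls off the work surface, if the arm or the gripper's body presses on something with over 40 N, if the wrist force passes 120 N, or if a joint passes its speed limit or range.

## Working session

There is one attempt and no reset: what is moved stays moved. The work goes in short steps, Python scripts to look and compute and a tool call to move; the robot and the scene stay as the last step left them, time stands still between calls to the robot, and variables do not carry over. Pictures are saved under pics/ and viewed, and the job is handed in when it is done.

Besides the shell and the picture viewer there is one more tool, called after ">>>" as a command line: name --argument value ..., lists and objects as JSON in quotes. jog_arm: Moves the arm, as the interface text tells. Its arguments: {"type":"object","properties":{"motion":{"type":"array","items":{"type":"array","items":{"type":"array","items":{"type":"number"}}}},"newtons":{"type":"number"}},"required":["motion"]}

```bash
mkdir -p pics
python3 - <<'E'
from station import arm, optics
import cv2
s=arm.get_state();print(s)
for n in("top","side"):
    im=optics.grab_frame(n);cv2.imwrite(f"pics/{n}0.png",im[:,:,::-1]);m=optics.camera_model(n);print(n,m)
E
```

```text
{'t': 0.0, 'q': array([-9.73925484e-01,  3.59401408e-01,  1.10444314e-02, -3.54487086e-04,
       -1.22408435e+00, -2.88089164e-01]), 'qd': array([-9.28239498e-04, -4.94390019e-04,  8.41578877e-05,  4.19568358e-04,
       -8.49759464e-05,  1.33845813e-03]), 'joint_efforts': array([-2.50326171e-03, -5.82717633e+01,  2.93052560e+01,  6.99668258e+00,
        6.67315442e-03, -2.11327315e-04]), 'eef_pos': array([ 0.20494875, -0.64261549,  0.22520623]), 'ee_rot': array([ 3.13992076e+00, -1.47921277e-04, -2.83293158e+00]), 'force': array([ 1.05593469,  0.68059491, -0.40876972]), 'moment': array([ 0.015472  ,  0.02188344, -0.02646918]), 'width': 0.08739419461569777}
top {'mtx': array([[445.87550695,   0.        , 256.81180886],
       [  0.        , 445.87550695, 195.30183095],
       [  0.        ,   0.        ,   1.        ]]), 'D': array([-0.09562001,  0.        ,  0.        ,  0.        ,  0.        ]), 'R': array([[ 0.01682293, -0.99964905, -0.0204636 ],
       [-0.99708633, -0.01524979, -0.07474148],
       [ 0.07440318,  0.02166135, -0.99699296]]), 't': array([-0.17745821,  0.56007472,  0.86424656])}
side {'mtx': array([[363.8929655 ,   0.        , 247.88378211],
       [  0.        , 363.8929655 , 187.60905969],
       [  0.        ,   0.        ,   1.        ]]), 'D': array([-0.02811066,  0.        ,  0.        ,  0.        ,  0.        ]), 'R': array([[-0.96585614, -0.25881131, -0.01177348],
       [-0.10218013,  0.42229779, -0.90067963],
       [ 0.238078  , -0.86872394, -0.43432429]]), 't': array([0.51053985, 0.19630433, 0.59478316])}
```

View pics/top0.png

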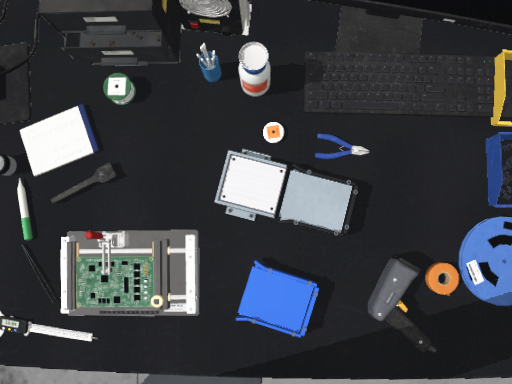

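View pics/side0.png

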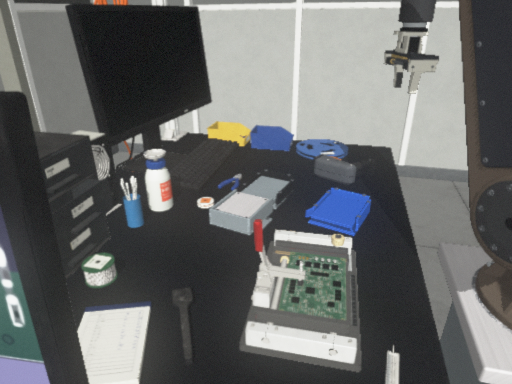

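Run:
```python
import cv2
im=cv2.imread("pics/top0.png")[135:255,200:370]
cv2.imwrite("pics/c0.png",cv2.resize(im,None,fx=4.7,fy=4.7,interpolation=cv2.INTER_CUBIC))
```

```text
(no output)
```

View pics/c0.png

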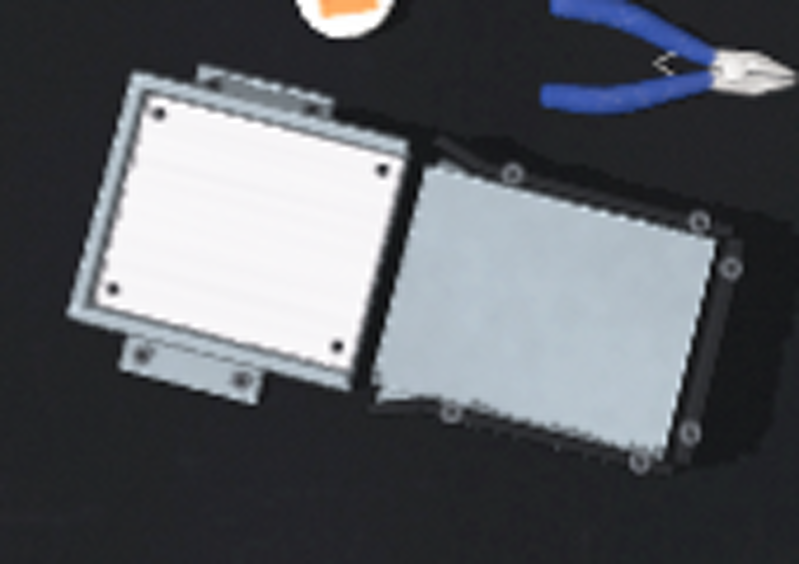

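```bash
cat > h.py <<'E'
import numpy as np,cv2
from station import arm,optics
def px2w(n,pts,z):
    m=optics.camera_model(n)
    u=cv2.undistortPoints(np.array(pts,float).reshape(-1,1,2),m["mtx"],m["D"]).reshape(-1,2)
    R=m["R"];t=m["t"];C=-R.T@t
    d=np.c_[u,np.ones(len(u))]@R
    return C+d*((z-C[2])/d[:,2])[:,None]
def w2px(n,P):
    m=optics.camera_model(n)
    return cv2.projectPoints(np.array(P,float).reshape(-1,1,3),cv2.Rodrigues(m["R"])[0],m["t"],m["mtx"],m["D"])[0].reshape(-1,2)
E
python3 - <<'E'
from h import *
im=cv2.imread("pics/top0.png");g=im.min(axis=2)
mask=(g>215).astype(np.uint8);mask[:135]=0;mask[230:]=0;mask[:,:205]=0;mask[:,300:]=0
cs,_=cv2.findContours(mask,cv2.RETR_EXTERNAL,cv2.CHAIN_APPROX_NONE)
c=max(cs,key=cv2.contourArea).reshape(-1,2)
W=px2w("top",c,0.034)
r=cv2.minAreaRect((W[:,:2]*1000).astype(np.float32));print(r);b=cv2.boxPoints(r);print(b)
# deck bed
hsv=cv2.cvtColor(im,cv2.COLOR_BGR2HSV)
print(im[200,315],im[183,250])
corn=(np.array([[425,163],[715,240],[663,450],[375,387],[742,243],[685,465],[148,93],[406,155],[350,380],[93,305],[134,72],[410,145],[350,390],[68,315]])/4.7)+[200,135]
print(px2w("top",corn[:4],0.0235)[:,:2]);print(px2w("top",corn[4:6],0.0405)[:,:2])
print(px2w("top",corn[6:10],0.034)[:,:2]);print(px2w("top",corn[10:],0.04)[:,:2])
E
```

```text
((584.0526733398438, -159.4451904296875), (108.08048248291016, 89.82479095458984), 76.61481475830078)
[[ 527.85016  -201.6204  ]
 [ 615.2349   -222.41454 ]
 [ 640.2552   -117.26997 ]
 [ 552.8704    -96.475845]]
[206 196 184] [247 245 247]
[[ 0.61437378 -0.23419427]
 [ 0.58369663 -0.35645906]
 [ 0.4953966  -0.33486548]
 [ 0.51983906 -0.21437116]]
[[ 0.58095168 -0.36436297]
 [ 0.48943422 -0.34106866]]
[[ 0.64083305 -0.11763895]
 [ 0.61620595 -0.22569845]
 [ 0.52229132 -0.20369628]
 [ 0.55165674 -0.09667416]]
[[ 0.64859481 -0.1120953 ]
 [ 0.61957276 -0.22704102]
 [ 0.51801998 -0.2036429 ]
 [ 0.54698659 -0.08705874]]
```

```bash
cat >> h.py <<'E'
from scipy.spatial.transform import Rotation as Ro
U=np.array([-.2315,-.9728,0]);YAW=-103.4
C0=np.array([.584,-.1595,.034])
def tgt(p,yaw=YAW):
    s=arm.get_state();R=Ro.from_euler('xyz',s["ee_rot"]);T=Ro.from_euler('xyz',[180,0,yaw],degrees=True)
    print("t",s["t"],"pos",s["eef_pos"].round(4),"F",s["force"].round(2),"w",round(s["width"],4))
    print("shift",R.inv().apply(np.array(p)-s["eef_pos"]).round(4),"turn",np.degrees((R.inv()*T).as_rotvec()).round(2))
def st():
    s=arm.get_state();d=s["eef_pos"]-C0
    L=np.array([.9728,-.2315,0])
    print("t %.2f z %.5f prog %.4f lat %.4f F"%(s["t"],s["eef_pos"][2],d@U,d@L),s["force"].round(2),"Falong %.2f"%(s["force"]@U),"rot",s["ee_rot"].round(4))
E
python3 -c "
from h import *
p=C0-0.033*U;p[2]=.12
tgt(p)"
```

```text
t 0.1 pos [ 0.205  -0.6427  0.2253] F [0.37 0.23 1.07] w 0.0877
shift [-0.5249  0.3733  0.1058] turn [ 8.000e-02  4.000e-02 -5.891e+01]
```

>>> jog_arm --motion '[[[-0.032, 0.023, 0, 0, 0, -3.5, 0], [-0.065, 0.046, 0, 0, 0, -7, 0], [-0.098, 0.07, 0, 0, 0, -10.5, 0], [-0.131, 0.093, 0, 0, 0, -14, 0], [-0.164, 0.117, 0, 0, 0, -18, 0], [-0.197, 0.14, 0, 0, 0, -22, 0], [-0.23, 0.163, 0, 0, 0, -26, 0], [-0.262, 0.187, 0, 0, 0, -29.5, 0]]]' --newtons 20

```text
t: 0.9
eef_pos: [0.3985, -0.3834, 0.2254]
ee_rot: [3.14, 0.001, -2.315]
force: [0.9, -1.3, -0.6]
width: 0.0293
```

```bash
python3 -c "
from h import *
p=C0-0.033*U;p[2]=.12
tgt(p)"
```

```text
t 0.9 pos [ 0.3985 -0.3834  0.2254] F [ 0.94 -1.33 -0.6 ] w 0.0293
shift [-0.3191  0.0312  0.1056] turn [  0.09   0.06 -29.25]
```

>>> jog_arm --motion '[[[-0.045, 0.0045, 0.01, 0, 0, -4, 0], [-0.09, 0.009, 0.02, 0, 0, -8, 0], [-0.135, 0.0135, 0.03, 0, 0, -12, 0], [-0.18, 0.018, 0.04, 0, 0, -16, 0], [-0.225, 0.022, 0.055, 0, 0, -21, 0], [-0.27, 0.027, 0.075, 0, 0, -25, 0], [-0.31, 0.03, 0.095, 0, 0, -29.25, 0], [-0.319, 0.031, 0.106, 0.09, 0.06, -29.25, 0]]]'

```text
t: 1.7
eef_pos: [0.5931, -0.1245, 0.1173]
ee_rot: [3.14, -0.0, -1.799]
force: [-0.7, 0.0, -0.5]
width: 0.0002
```

```bash
python3 -c "
from h import *
import time
p=C0-0.033*U;p[2]=.07
im=optics.grab_frame('wrist');cv2.imwrite('pics/w1.png',im[:,:,::-1])
im=optics.grab_frame('side');cv2.imwrite('pics/s1.png',im[:,:,::-1])
tgt(p);st()"
```

```text
t 1.8 pos [ 0.591  -0.1261  0.117 ] F [ 0.41  0.26 -0.66] w 0.0003
shift [ 0.0011 -0.0011  0.047 ] turn [ 0.24 -0.06  0.09]
t 1.80 z 0.11701 prog -0.0341 lat -0.0009 F [ 0.41  0.26 -0.66] Falong -0.35 rot [ 3.1374e+00 -1.1000e-03 -1.8032e+00]
```

View pics/w1.png

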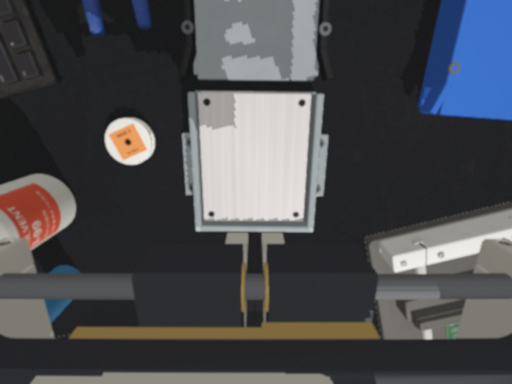

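View pics/s1.png

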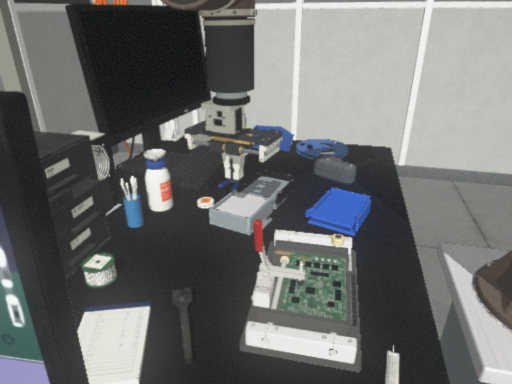

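Run:
```python
from h import *
s=arm.get_state();m=optics.camera_model("wrist")
M=np.eye(4);M[:3,:3]=Ro.from_euler('xyz',s["ee_rot"]).as_matrix();M[:3,3]=s["eef_pos"]
A=M@m["mount"]
def p2w(p,z):
    u=cv2.undistortPoints(np.array(p,float).reshape(-1,1,2),m["mtx"],m["D"]).reshape(-1,2)
    d=np.c_[u,np.ones(len(u))]@A[:3,:3].T;C=A[:3,3]
    return C+d*((z-C[2])/d[:,2])[:,None]
def rep(n,P):
    L=np.array([.9728,-.2315,0])
    for q in P: print(n,q[:2].round(4),"prog %.4f lat %.4f"%((q-C0)@U,(q-C0)@L))
im=cv2.imread("pics/w1.png")
cv2.imwrite("pics/w1c.png",cv2.resize(im[0:250,170:350],None,fx=3.2/1.35,fy=3.2/1.35,interpolation=cv2.INTER_CUBIC))
rep("plate",p2w([(199,93),(311,93),(307,222),(200,222)],.034))
rep("mouth",p2w([(196,80),(318,80)],.0235))
```

```text
plate [ 0.6125 -0.2235] prog 0.0557 lat 0.0426
plate [ 0.526  -0.2031] prog 0.0559 lat -0.0463
plate [ 0.5486 -0.0942] prog -0.0553 lat -0.0496
plate [ 0.6434 -0.1168] prog -0.0553 lat 0.0479
mouth [ 0.6138 -0.2344] prog 0.0660 lat 0.0463
mouth [ 0.5167 -0.2116] prog 0.0662 lat -0.0534
```

View pics/w1c.png

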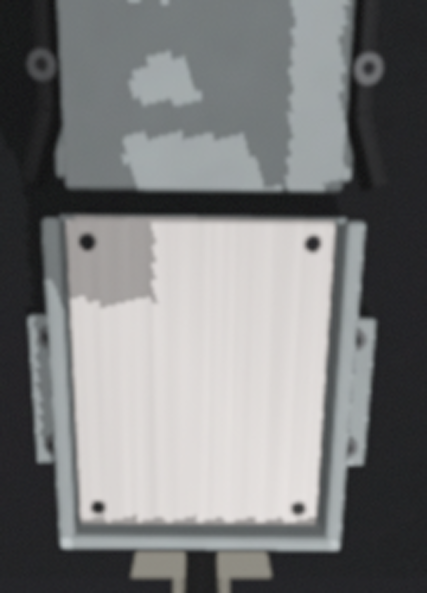

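>>> jog_arm --motion '[[[0.001, -0.001, 0.02, 0.24, 0, 0, 0], [0.001, -0.001, 0.04, 0.24, 0, 0, 0], [0.001, -0.001, 0.053, 0.24, 0, 0, 0], [0.001, -0.001, 0.056, 0.24, 0, 0, 0], [0.001, -0.001, 0.056, 0.24, 0, 0, 0]]]'

```text
t: 2.3
eef_pos: [0.5914, -0.1279, 0.0612]
ee_rot: [3.141, -0.001, -1.804]
force: [0.2, -0.1, -0.6]
width: 0.0002
```

```bash
python3 -c "
from h import *
st();[optics.grab_frame('top') for _ in range(2)];st()"
```

```text
t 2.30 z 0.06124 prog -0.0324 lat -0.0001 F [ 0.17 -0.11 -0.59] Falong 0.07 rot [ 3.1415e+00 -1.4000e-03 -1.8038e+00]
t 2.40 z 0.06208 prog -0.0328 lat 0.0005 F [ 0.47 -0.62 -0.17] Falong 0.50 rot [-3.1401e+00 -9.0000e-04 -1.8034e+00]
```

```bash
python3 -c "
from h import *
for i in range(10):
  optics.grab_frame('top');s=arm.get_state();print(s['eef_pos'].round(5),s['force'].round(2),s['q'].round(4))"
```

```text
[ 0.59221 -0.12753  0.06216] [-0.81 -0.   -0.22] [ 0.1109  0.3961 -0.3464  0.0017 -0.8268 -0.3445]
[ 0.59219 -0.12742  0.0621 ] [-0.4   0.02 -0.25] [ 0.111   0.3961 -0.3465  0.0016 -0.8267 -0.3445]
[ 0.59208 -0.12735  0.06196] [ 0.44 -0.29  0.4 ] [ 0.1111  0.3962 -0.3467  0.0015 -0.8266 -0.3445]
[ 0.59196 -0.12733  0.06181] [0.04 0.21 0.21] [ 0.1112  0.3964 -0.3469  0.0015 -0.8265 -0.3445]
[ 0.59187 -0.1273   0.06168] [-0.91  0.59 -0.93] [ 0.1112  0.3965 -0.347   0.0015 -0.8265 -0.3445]
[ 0.59177 -0.12726  0.06154] [ 0.26 -1.    0.65] [ 0.1113  0.3967 -0.3471  0.0014 -0.8264 -0.3446]
[ 0.59169 -0.12728  0.06137] [ 0.67 -0.25  0.02] [ 0.1113  0.3969 -0.3473  0.0014 -0.8263 -0.3445]
[ 0.59162 -0.12727  0.06126] [ 0.52 -0.55 -0.34] [ 0.1113  0.397  -0.3473  0.0014 -0.8264 -0.3445]
[ 0.59161 -0.12726  0.06118] [-0.9  -0.09 -0.59] [ 0.1113  0.3972 -0.3474  0.0014 -0.8263 -0.3445]
[ 0.59156 -0.12728  0.0611 ] [-0.53  0.02  0.02] [ 0.1113  0.3973 -0.3474  0.0014 -0.8263 -0.3446]
```

>>> jog_arm --motion '[[[0, 0, 0.001, 0, 0, 0, 0], [0, 0, 0.002, 0, 0, 0, 0], [0, 0, 0.003, 0, 0, 0, 0], [0, 0, 0.004, 0, 0, 0, 0], [0, 0, 0.004, 0, 0, 0, 0], [0, 0, 0.004, 0, 0, 0, 0]]]'

```text
t: 3.5
eef_pos: [0.5915, -0.1273, 0.057]
ee_rot: [-3.142, -0.001, -1.803]
force: [0.8, -0.7, 0.6]
width: 0.0005
```

```bash
python3 -c "
from h import *
for i in range(4):
  st();optics.grab_frame('top')
st()"
```

```text
t 3.50 z 0.05704 prog -0.0331 lat -0.0001 F [ 0.81 -0.66  0.55] Falong 0.45 rot [-3.1415e+00 -1.1000e-03 -1.8031e+00]
t 3.55 z 0.05709 prog -0.0331 lat -0.0001 F [-0.8  -1.05  0.63] Falong 1.21 rot [-3.1414e+00 -1.0000e-03 -1.8031e+00]
t 3.60 z 0.05715 prog -0.0331 lat -0.0001 F [ 0.18 -0.29 -0.13] Falong 0.24 rot [-3.1413e+00 -1.0000e-03 -1.8031e+00]
t 3.65 z 0.05713 prog -0.0331 lat -0.0001 F [-0.19 -0.02  0.23] Falong 0.07 rot [-3.1414e+00 -1.0000e-03 -1.8031e+00]
t 3.70 z 0.05714 prog -0.0331 lat -0.0001 F [ 1.41  0.67 -0.15] Falong -0.98 rot [-3.1413e+00 -1.0000e-03 -1.8031e+00]
```

>>> jog_arm --motion '[[[0, 0, 0.0004, 0, 0, 0, 0], [0, 0, 0.0008, 0, 0, 0, 0], [0, 0, 0.0012, 0, 0, 0, 0], [0, 0, 0.0012, 0, 0, 0, 0]]]'

```text
t: 4.1
eef_pos: [0.5915, -0.1273, 0.0559]
ee_rot: [-3.141, -0.001, -1.803]
force: [0.1, -1.3, -0.2]
width: 0.0004
```

```bash
python3 -c "
from h import *
for i in range(4):
  st();optics.grab_frame('top')
st()"
```

```text
t 4.10 z 0.05585 prog -0.0331 lat -0.0001 F [ 0.13 -1.28 -0.19] Falong 1.22 rot [-3.1415e+00 -1.0000e-03 -1.8030e+00]
t 4.15 z 0.05590 prog -0.0331 lat -0.0001 F [ 0.27 -1.24  0.37] Falong 1.14 rot [-3.1414e+00 -1.0000e-03 -1.8031e+00]
t 4.20 z 0.05594 prog -0.0331 lat -0.0001 F [-0.08  0.34 -1.21] Falong -0.31 rot [-3.1413e+00 -1.0000e-03 -1.8031e+00]
t 4.25 z 0.05595 prog -0.0331 lat -0.0001 F [ 0.35 -0.06 -0.07] Falong -0.02 rot [-3.1414e+00 -1.0000e-03 -1.8031e+00]
t 4.30 z 0.05597 prog -0.0331 lat -0.0001 F [ 0.02  0.43 -0.38] Falong -0.43 rot [-3.1413e+00 -1.0000e-03 -1.8030e+00]
```

>>> jog_arm --motion '[[[0, 0, 0.0002, 0, 0, 0, 0], [0, 0, 0.0005, 0, 0, 0, 0], [0, 0, 0.0005, 0, 0, 0, 0]]]'

```text
t: 4.6
eef_pos: [0.5916, -0.1273, 0.0554]
ee_rot: [-3.141, -0.001, -1.803]
force: [-0.5, -0.3, 0.3]
width: 0.0007
```

```bash
cat >> h.py <<'E'
def av(n=4):
    F=[];s0=arm.get_state()
    for i in range(n):
        s=arm.get_state();F.append(s["force"]);optics.grab_frame('top')
    F=np.array(F);print("Fz",F[:,2].round(1),"mean",F.mean(0).round(2));st()
E
python3 -c "
from h import *
av()"
```

```text
Fz [ 0.3  0.2 -0.2  0.3] mean [-0.7  -0.32  0.12]
t 4.80 z 0.05545 prog -0.0331 lat -0.0001 F [ 0.16 -0.54  0.67] Falong 0.48 rot [-3.1414e+00 -1.0000e-03 -1.8030e+00]
```

>>> jog_arm --motion '[[[0, 0, 0.0002, 0, 0, 0, 0], [0, 0, 0.0004, 0, 0, 0, 0], [0, 0, 0.0004, 0, 0, 0, 0]]]'

```text
t: 5.1
eef_pos: [0.5916, -0.1273, 0.055]
ee_rot: [-3.141, -0.001, -1.803]
force: [0.6, 0.6, -0.3]
width: 0.0006
```

```bash
python3 -c "
from h import *
av()"
```

```text
Fz [-0.3 -0.5  0.3  0.7] mean [0.18 0.33 0.06]
t 5.30 z 0.05507 prog -0.0331 lat -0.0001 F [ 0.39  0.08 -0.15] Falong -0.17 rot [-3.1413e+00 -1.0000e-03 -1.8030e+00]
```

>>> jog_arm --motion '[[[0, 0, 0.0002, 0, 0, 0, 0], [0, 0, 0.0004, 0, 0, 0, 0], [0, 0, 0.0004, 0, 0, 0, 0]]]'

```text
t: 5.6
eef_pos: [0.5916, -0.1273, 0.0546]
ee_rot: [-3.141, -0.001, -1.803]
force: [0.4, 0.2, 0.3]
width: 0.0003
```

>>> jog_arm --motion '[[[0, 0, 0.0002, 0, 0, 0, 0], [0, 0, 0.0003, 0, 0, 0, 0], [0, 0, 0.0003, 0, 0, 0, 0]]]'

```text
t: 5.9
eef_pos: [0.5916, -0.1273, 0.0543]
ee_rot: [-3.141, -0.001, -1.803]
force: [-0.7, -0.0, 0.1]
width: 0.0004
```

```bash
python3 -c "
from h import *
av()"
```

```text
Fz [ 0.1 -0.7 -0.2 -0.5] mean [-0.   -0.41 -0.32]
t 6.10 z 0.05431 prog -0.0331 lat -0.0001 F [-0.83  0.91  0.11] Falong -0.69 rot [-3.1414e+00 -1.0000e-03 -1.8031e+00]
```

>>> jog_arm --motion '[[[0, 0, 0.0002, 0, 0, 0, 0], [0, 0, 0.0004, 0, 0, 0, 0], [0, 0, 0.0004, 0, 0, 0, 0]]]'

```text
t: 6.4
eef_pos: [0.5916, -0.1273, 0.0539]
ee_rot: [-3.141, -0.001, -1.803]
force: [-0.4, -0.7, 0.6]
width: 0.0005
```

>>> jog_arm --motion '[[[0, 0, 0.0002, 0, 0, 0, 0], [0, 0, 0.0003, 0, 0, 0, 0], [0, 0, 0.0003, 0, 0, 0, 0]]]'

```text
t: 6.7
eef_pos: [0.5915, -0.1273, 0.0536]
ee_rot: [-3.141, -0.001, -1.803]
force: [-0.5, -0.6, 0.3]
width: 0.0003
```

```bash
python3 -c "
from h import *
cv2.imwrite('pics/s2.png',cv2.resize(optics.grab_frame('side')[120:260,170:330,::-1],None,fx=4,fy=4))
av(3)"
```

```text
Fz [ 0.4 -0.3  0.1] mean [-0.23  0.25  0.05]
t 6.90 z 0.05360 prog -0.0331 lat -0.0001 F [-0.4   0.53  0.39] Falong -0.42 rot [-3.1414e+00 -1.0000e-03 -1.8031e+00]
```

View pics/s2.png

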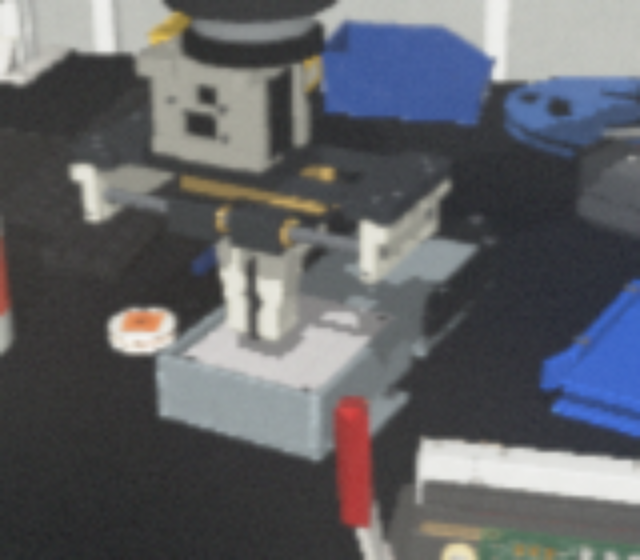

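>>> jog_arm --motion '[[[0, 0, 0.0002, 0, 0, 0, 0], [0, 0, 0.0004, 0, 0, 0, 0], [0, 0, 0.0004, 0, 0, 0, 0]]]'

```text
t: 7.2
eef_pos: [0.5915, -0.1273, 0.0532]
ee_rot: [-3.141, -0.001, -1.803]
force: [0.9, 0.1, 0.5]
width: 0.0008
```

```bash
python3 -c "
from h import *
av(2)"
```

```text
Fz [ 0.5 -0.4] mean [0.46 0.38 0.05]
t 7.30 z 0.05321 prog -0.0331 lat -0.0001 F [0.65 0.39 0.92] Falong -0.53 rot [-3.1414e+00 -1.1000e-03 -1.8031e+00]
```

>>> jog_arm --motion '[[[0, 0, 0.0002, 0, 0, 0, 0], [0, 0, 0.0004, 0, 0, 0, 0], [0, 0, 0.0004, 0, 0, 0, 0]]]'

```text
t: 7.6
eef_pos: [0.5915, -0.1273, 0.0528]
ee_rot: [-3.141, -0.001, -1.803]
force: [-0.2, 0.9, 0.1]
width: 0.0003
```

```bash
python3 -c "
from h import *
av(2)"
```

```text
Fz [0.1 0.4] mean [0.19 0.52 0.27]
t 7.70 z 0.05276 prog -0.0331 lat -0.0001 F [-0.09 -0.24 -0.01] Falong 0.25 rot [-3.1415e+00 -1.0000e-03 -1.8031e+00]
```

>>> jog_arm --motion '[[[0, 0, 0.0002, 0, 0, 0, 0], [0, 0, 0.0004, 0, 0, 0, 0], [0, 0, 0.0004, 0, 0, 0, 0]]]'

```text
t: 8.0
eef_pos: [0.5915, -0.1273, 0.0523]
ee_rot: [-3.142, -0.001, -1.803]
force: [0.2, -0.1, -0.3]
width: 0.0006
```

```bash
python3 -c "
from h import *
av(2)"
```

```text
Fz [-0.3 -0.6] mean [ 0.05 -0.31 -0.47]
t 8.10 z 0.05236 prog -0.0331 lat -0.0001 F [0.05 0.12 0.76] Falong -0.13 rot [-3.1415e+00 -1.1000e-03 -1.8031e+00]
```

>>> jog_arm --motion '[[[0, 0, 0.0002, 0, 0, 0, 0], [0, 0, 0.0004, 0, 0, 0, 0], [0, 0, 0.0004, 0, 0, 0, 0]]]'

```text
t: 8.4
eef_pos: [0.5915, -0.1273, 0.0519]
ee_rot: [-3.142, -0.001, -1.803]
force: [-0.2, 0.5, 0.2]
width: 0.0007
```

```bash
python3 -c "
from h import *
av(2)
cv2.imwrite('pics/w3.png',optics.grab_frame('wrist')[:,:,::-1])
"
```

```text
Fz [ 0.2 -0.1] mean [-0.03  0.1   0.05]
t 8.50 z 0.05195 prog -0.0331 lat -0.0001 F [-0.24  0.28  0.17] Falong -0.22 rot [-3.1415e+00 -1.1000e-03 -1.8031e+00]
```

View pics/w3.png

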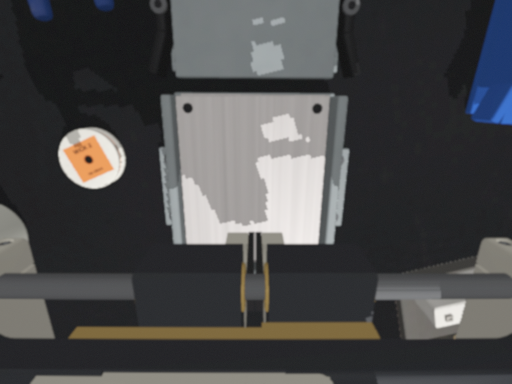

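Run:
```python
from h import *
s=arm.get_state();m=optics.camera_model("wrist");print(m["mtx"][0,0],m["D"]);
print(np.array(m["mount"]).round(4))
M=np.eye(4);M[:3,:3]=Ro.from_euler('xyz',s["ee_rot"]).as_matrix();M[:3,3]=s["eef_pos"]
A=M@m["mount"]
P=np.array([[179,94],[331,94],[182,240],[325,240]],float)
u=cv2.undistortPoints(P.reshape(-1,1,2),m["mtx"],m["D"]).reshape(-1,2);d=np.c_[u,np.ones(4)]@A[:3,:3].T;C=A[:3,3]
for z in(.028,.03,.032,.034,.036):
    Q=C+d*((z-C[2])/d[:,2])[:,None];print(z,np.linalg.norm(Q[0]-Q[1]),np.linalg.norm(Q[2]-Q[3]),(Q[0]-C0)@U)
# tip projection
for zt in (.018,.02,.022):
  for x in(-.0095,.0095):
    p=np.linalg.inv(m["mount"])@np.array([x,0,zt,1]);q=m["mtx"]@p[:3];print(zt,x,(q/q[2])[:2].round(1))
```

```text
288.76709497785504 [-0.01049888  0.          0.          0.          0.        ]
[[ 9.000e-04 -9.510e-01 -3.093e-01  8.400e-02]
 [ 1.000e+00  5.000e-04  1.400e-03 -0.000e+00]
 [-1.200e-03 -3.093e-01  9.509e-01 -1.594e-01]
 [ 0.000e+00  0.000e+00  0.000e+00  1.000e+00]]
0.028 0.09139260718717467 0.10074265500739062 0.054663842052257584
0.03 0.09039630781550947 0.09964442784249342 0.05462082173098898
0.032 0.08940000844384438 0.09854620067759619 0.05457780140972032
0.034 0.08840370907217918 0.09744797351269888 0.0545347810884517
0.036 0.08740740970051399 0.09634974634780166 0.05449176076718307
0.018 -0.0095 [254.1 244.2]
0.018 0.0095 [254.1 218.5]
0.02 -0.0095 [254.1 242.8]
0.02 0.0095 [254.1 217.3]
0.022 -0.0095 [254.1 241.4]
0.022 0.0095 [254.1 216.2]
```

Run:
```python
import cv2
im=cv2.imread("pics/w3.png")
cv2.imwrite("pics/w3c.png",cv2.resize(im[190:330,190:320],None,fx=4.2,fy=4.2,interpolation=cv2.INTER_CUBIC))
```

```text
(no output)
```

View pics/w3c.png

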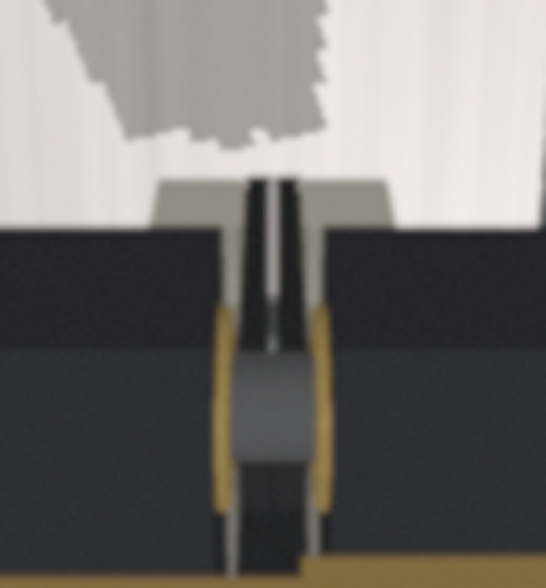

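Run:
```python
from h import *
s=arm.get_state();M=Ro.from_euler('xyz',s["ee_rot"]).as_matrix();p=s["eef_pos"]
cv2.imwrite('pics/s3.png',cv2.resize(optics.grab_frame('side')[150:230,200:300,::-1],None,fx=7,fy=7,interpolation=cv2.INTER_CUBIC))
for z in(.012,.017,.022):
  for x in(-.0095,.0095):
    for y in(-.01,.01):
      print(z,x,y,((w2px("side",p+M@np.array([x,y,z]))[0]-[200,150])*7).round(0))
for z in(.03,.034,.04):print('plate corners',z,((w2px("side",[[.6152,-.2224,z],[.5278,-.2016,z],[.5529,-.0965,z],[.6403,-.1173,z]])-[200,150])*7).round())
```

```text
0.012 -0.0095 -0.01 [207. 411.]
0.012 -0.0095 0.01 [260. 425.]
0.012 0.0095 -0.01 [236. 386.]
0.012 0.0095 0.01 [289. 399.]
0.017 -0.0095 -0.01 [207. 424.]
0.017 -0.0095 0.01 [261. 438.]
0.017 0.0095 -0.01 [237. 399.]
0.017 0.0095 0.01 [290. 413.]
0.022 -0.0095 -0.01 [208. 438.]
0.022 -0.0095 0.01 [261. 452.]
0.022 0.0095 -0.01 [237. 412.]
0.022 0.0095 0.01 [290. 426.]
plate corners 0.03 [[262. 298.]
 [487. 350.]
 [339. 493.]
 [ 98. 429.]]
plate corners 0.034 [[262. 288.]
 [487. 340.]
 [339. 482.]
 [ 97. 418.]]
plate corners 0.04 [[261. 273.]
 [487. 325.]
 [338. 466.]
 [ 96. 402.]]
```

View pics/s3.png

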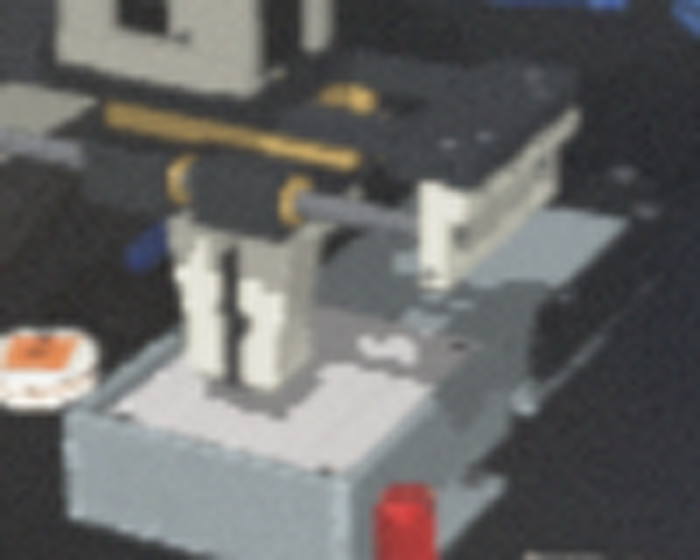

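>>> jog_arm --motion '[[[0, 0, 0.0005, 0, 0, 0, 0], [0, 0, 0.001, 0, 0, 0, 0], [0, 0, 0.0015, 0, 0, 0, 0], [0, 0, 0.0015, 0, 0, 0, 0]]]'

```text
t: 9.0
eef_pos: [0.5915, -0.1273, 0.0503]
ee_rot: [3.142, -0.001, -1.803]
force: [-0.2, 1.2, -0.2]
width: 0.0003
```

```bash
python3 -c "
from h import *
av(2)"
```

```text
Fz [-0.2  0.6] mean [-0.52  1.07  0.17]
t 9.10 z 0.05046 prog -0.0331 lat -0.0001 F [ 0.31 -0.12 -0.19] Falong 0.05 rot [-3.1415e+00 -1.1000e-03 -1.8030e+00]
```

>>> jog_arm --motion '[[[0, 0, 0.0005, 0, 0, 0, 0], [0, 0, 0.001, 0, 0, 0, 0], [0, 0, 0.001, 0, 0, 0, 0]]]'

```text
t: 9.4
eef_pos: [0.5915, -0.1273, 0.0493]
ee_rot: [3.142, -0.001, -1.803]
force: [0.2, -0.6, 0.4]
width: 0.0007
```

```bash
python3 -c "
from h import *
cv2.imwrite('pics/s4.png',cv2.resize(optics.grab_frame('side')[150:230,200:300,::-1],None,fx=7,fy=7,interpolation=cv2.INTER_CUBIC))
av(2)"
```

```text
Fz [-0.7 -0.3] mean [ 0.53 -0.2  -0.48]
t 9.55 z 0.04942 prog -0.0330 lat -0.0001 F [-0.43 -0.07 -0.15] Falong 0.17 rot [-3.1416e+00 -1.1000e-03 -1.8030e+00]
```

View pics/s4.png

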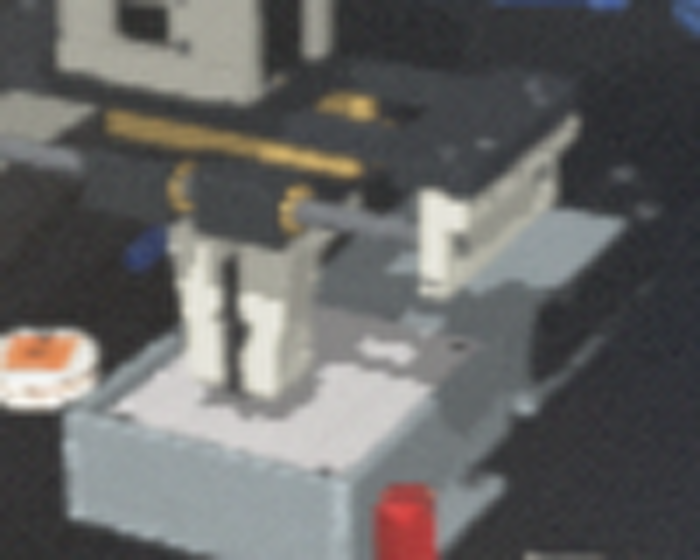

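>>> jog_arm --motion '[[[0, 0, 0.0005, 0, 0, 0, 0], [0, 0, 0.001, 0, 0, 0, 0], [0, 0, 0.001, 0, 0, 0, 0]]]'

```text
t: 9.85
eef_pos: [0.5915, -0.1273, 0.0483]
ee_rot: [3.142, -0.001, -1.803]
force: [0.2, -1.2, -0.6]
width: 0.0004
```

```bash
python3 -c "
from h import *
av(2)"
```

```text
Fz [-0.6 -0.1] mean [ 0.21 -0.87 -0.37]
t 9.95 z 0.04839 prog -0.0331 lat -0.0001 F [-0.57  0.15 -0.26] Falong -0.02 rot [ 3.1416e+00 -1.1000e-03 -1.8031e+00]
```

>>> jog_arm --motion '[[[0, 0, 0.0005, 0, 0, 0, 0], [0, 0, 0.001, 0, 0, 0, 0], [0, 0, 0.001, 0, 0, 0, 0]]]'

```text
t: 10.25
eef_pos: [0.5915, -0.1273, 0.0473]
ee_rot: [3.141, -0.001, -1.803]
force: [-0.0, 0.0, -0.2]
width: 0.0005
```

```bash
python3 -c "
from h import *
cv2.imwrite('pics/s5.png',cv2.resize(optics.grab_frame('side')[150:230,200:300,::-1],None,fx=7,fy=7,interpolation=cv2.INTER_CUBIC))
av(2)"
```

```text
Fz [0.6 0.3] mean [0.39 0.47 0.47]
t 10.40 z 0.04739 prog -0.0331 lat -0.0001 F [ 0.75 -0.44  0.48] Falong 0.26 rot [-3.1415e+00 -1.1000e-03 -1.8031e+00]
```

View pics/s5.png

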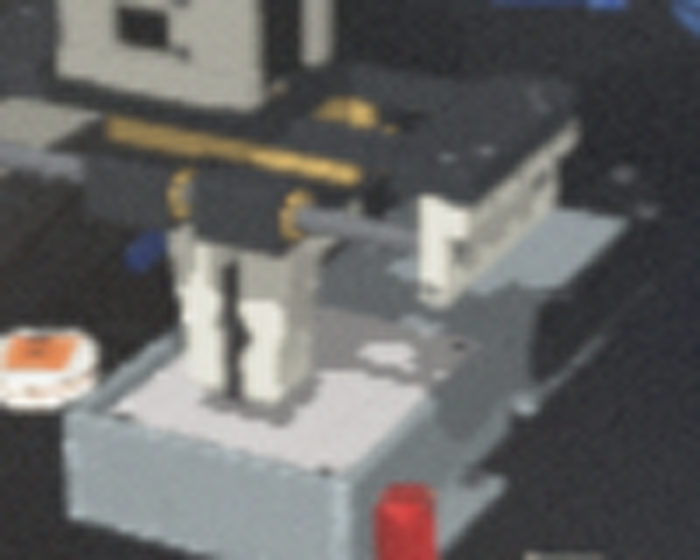

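>>> jog_arm --motion '[[[0, 0, 0.0005, 0, 0, 0, 0], [0, 0, 0.001, 0, 0, 0, 0], [0, 0, 0.001, 0, 0, 0, 0]]]'

```text
t: 10.7
eef_pos: [0.5914, -0.1273, 0.0463]
ee_rot: [3.141, -0.001, -1.803]
force: [0.1, -0.5, -0.3]
width: 0.0005
```

```bash
python3 -c "
from h import *
av(2)"
```

```text
Fz [-0.3 -0.6] mean [ 0.2  -0.14 -0.48]
t 10.80 z 0.04638 prog -0.0330 lat -0.0001 F [-0.2   0.4  -0.42] Falong -0.34 rot [-3.1416e+00 -1.1000e-03 -1.8031e+00]
```

>>> jog_arm --motion '[[[0, 0, 0.0005, 0, 0, 0, 0], [0, 0, 0.001, 0, 0, 0, 0], [0, 0, 0.001, 0, 0, 0, 0]]]'

```text
t: 11.1
eef_pos: [0.5915, -0.1273, 0.0453]
ee_rot: [3.141, -0.001, -1.803]
force: [-0.4, 1.1, 0.1]
width: 0.0002
```

```bash
python3 -c "
from h import *
cv2.imwrite('pics/s6.png',cv2.resize(optics.grab_frame('side')[150:230,200:300,::-1],None,fx=7,fy=7,interpolation=cv2.INTER_CUBIC))
av(2)"
```

```text
Fz [-0.5 -0.4] mean [-0.27 -0.08 -0.46]
t 11.25 z 0.04539 prog -0.0330 lat -0.0001 F [-1.04 -0.01 -0.22] Falong 0.25 rot [ 3.1415e+00 -1.2000e-03 -1.8030e+00]
```

View pics/s6.png

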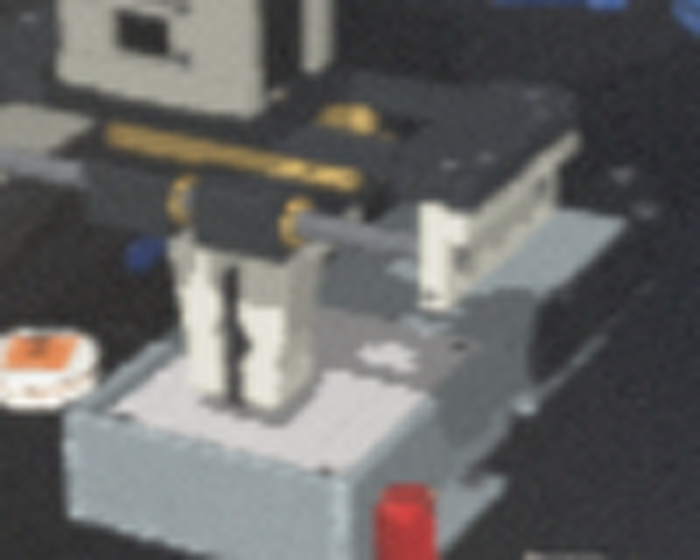

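>>> jog_arm --motion '[[[0, 0, 0.0005, 0, 0, 0, 0], [0, 0, 0.001, 0, 0, 0, 0], [0, 0, 0.001, 0, 0, 0, 0]]]'

```text
t: 11.55
eef_pos: [0.5915, -0.1273, 0.0443]
ee_rot: [3.141, -0.001, -1.803]
force: [-0.4, 0.2, 0.2]
width: 0.0002
```

```bash
python3 -c "
from h import *
av(2)"
```

```text
Fz [ 0.2 -0.3] mean [ 0.18 -0.21 -0.02]
t 11.65 z 0.04433 prog -0.0331 lat -0.0002 F [-0.75  0.37  0.33] Falong -0.19 rot [ 3.1415e+00 -1.2000e-03 -1.8030e+00]
```

>>> jog_arm --motion '[[[0, 0, 0.0003, 0, 0, 0, 0], [0, 0, 0.0006, 0, 0, 0, 0], [0, 0, 0.0006, 0, 0, 0, 0]]]'

```text
t: 11.95
eef_pos: [0.5915, -0.1273, 0.0437]
ee_rot: [3.141, -0.001, -1.803]
force: [-0.6, 0.5, -0.1]
width: 0.0003
```

```bash
python3 -c "
from h import *
cv2.imwrite('pics/s7.png',cv2.resize(optics.grab_frame('side')[180:220,220:260,::-1],None,fx=14,fy=14,interpolation=cv2.INTER_CUBIC))
av(2)"
```

```text
Fz [0.3 0. ] mean [-0.33  0.48  0.17]
t 12.10 z 0.04371 prog -0.0331 lat -0.0002 F [-0.76  0.01 -0.36] Falong 0.17 rot [ 3.1414e+00 -1.2000e-03 -1.8030e+00]
```

View pics/s7.png

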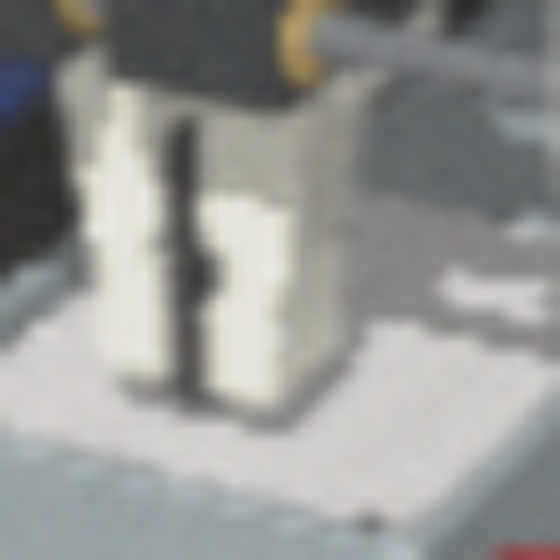

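>>> jog_arm --motion '[[[0, 0, 0.0003, 0, 0, 0, 0], [0, 0, 0.0006, 0, 0, 0, 0], [0, 0, 0.0006, 0, 0, 0, 0]]]'

```text
t: 12.4
eef_pos: [0.5915, -0.1273, 0.0431]
ee_rot: [3.141, -0.001, -1.803]
force: [0.1, -0.4, 0.4]
width: 0.0008
```

```bash
python3 -c "
from h import *
av(2)"
```

```text
Fz [ 0.4 -0.3] mean [ 0.21 -0.53  0.07]
t 12.50 z 0.04310 prog -0.0331 lat -0.0002 F [ 0.15 -1.17  0.34] Falong 1.10 rot [ 3.1414e+00 -1.2000e-03 -1.8030e+00]
```

>>> jog_arm --motion '[[[0, 0, 0.0003, 0, 0, 0, 0], [0, 0, 0.0006, 0, 0, 0, 0], [0, 0, 0.0006, 0, 0, 0, 0]]]'

```text
t: 12.8
eef_pos: [0.5914, -0.1273, 0.0425]
ee_rot: [3.141, -0.001, -1.803]
force: [-0.2, 0.2, -0.2]
width: 0.0005
```

```bash
python3 -c "
from h import *
av(2)"
```

```text
Fz [-0.2 -0. ] mean [-0.35 -0.38 -0.11]
t 12.90 z 0.04248 prog -0.0330 lat -0.0002 F [-0.41 -0.43  0.27] Falong 0.52 rot [ 3.1414e+00 -1.2000e-03 -1.8030e+00]
```

>>> jog_arm --motion '[[[0, 0, 0.0003, 0, 0, 0, 0], [0, 0, 0.0005, 0, 0, 0, 0], [0, 0, 0.0005, 0, 0, 0, 0]]]'

```text
t: 13.2
eef_pos: [0.5914, -0.1273, 0.042]
ee_rot: [3.141, -0.001, -1.803]
force: [0.3, 0.1, -0.2]
width: 0.0005
```

```bash
python3 -c "
from h import *
cv2.imwrite('pics/s8.png',cv2.resize(optics.grab_frame('side')[180:220,220:260,::-1],None,fx=14,fy=14,interpolation=cv2.INTER_CUBIC))
av(2)"
```

```text
Fz [-0.5  0.6] mean [-0.31 -0.16  0.07]
t 13.35 z 0.04199 prog -0.0330 lat -0.0002 F [-0.55 -0.85  0.97] Falong 0.95 rot [ 3.1414e+00 -1.2000e-03 -1.8030e+00]
```

View pics/s8.png

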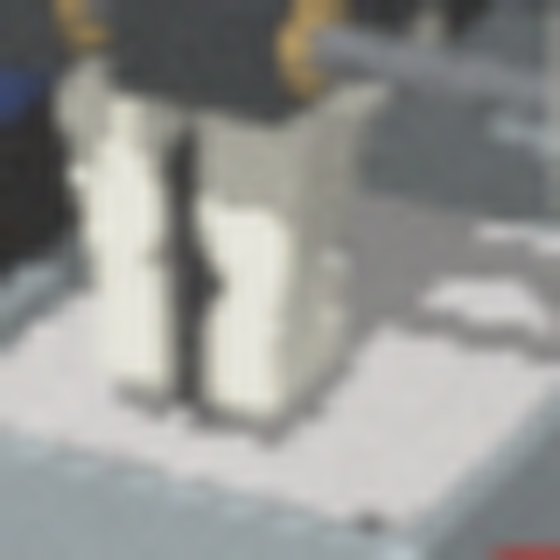

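>>> jog_arm --motion '[[[0, 0, 0.0003, 0, 0, 0, 0], [0, 0, 0.0006, 0, 0, 0, 0], [0, 0, 0.0006, 0, 0, 0, 0]]]'

```text
t: 13.65
eef_pos: [0.5914, -0.1273, 0.0413]
ee_rot: [3.141, -0.001, -1.803]
force: [-0.5, 0.7, -0.5]
width: 0.0001
```

```bash
python3 -c "
from h import *
av(2)"
```

```text
Fz [-0.5  1.2] mean [-0.32  0.17  0.39]
t 13.75 z 0.04138 prog -0.0330 lat -0.0002 F [ 0.39 -0.24  0.79] Falong 0.15 rot [ 3.1414e+00 -1.2000e-03 -1.8030e+00]
```

>>> jog_arm --motion '[[[0, 0, 0.0003, 0, 0, 0, 0], [0, 0, 0.0005, 0, 0, 0, 0], [0, 0, 0.0005, 0, 0, 0, 0]]]'

```text
t: 14.05
eef_pos: [0.5914, -0.1273, 0.0408]
ee_rot: [3.141, -0.001, -1.803]
force: [0.4, -0.4, -0.7]
width: 0.0006
```

```bash
python3 -c "
from h import *
av(2)"
```

```text
Fz [-0.7  0.4] mean [-0.    0.15 -0.15]
t 14.15 z 0.04086 prog -0.0330 lat -0.0002 F [-0.53  0.2  -0.01] Falong -0.07 rot [ 3.1413e+00 -1.3000e-03 -1.8030e+00]
```

>>> jog_arm --motion '[[[0, 0, 0.0003, 0, 0, 0, 0], [0, 0, 0.0005, 0, 0, 0, 0], [0, 0, 0.0005, 0, 0, 0, 0]]]'

```text
t: 14.45
eef_pos: [0.5914, -0.1273, 0.0403]
ee_rot: [3.141, -0.001, -1.803]
force: [-0.1, -0.3, 0.1]
width: 0.0005
```

```bash
python3 -c "
from h import *
cv2.imwrite('pics/s9.png',cv2.resize(optics.grab_frame('side')[180:220,220:260,::-1],None,fx=14,fy=14,interpolation=cv2.INTER_CUBIC))
av(2)"
```

```text
Fz [0.6 0.5] mean [0.05 0.26 0.58]
t 14.60 z 0.04037 prog -0.0330 lat -0.0002 F [-0.38 -0.82  0.79] Falong 0.88 rot [ 3.1414e+00 -1.2000e-03 -1.8030e+00]
```

View pics/s9.png

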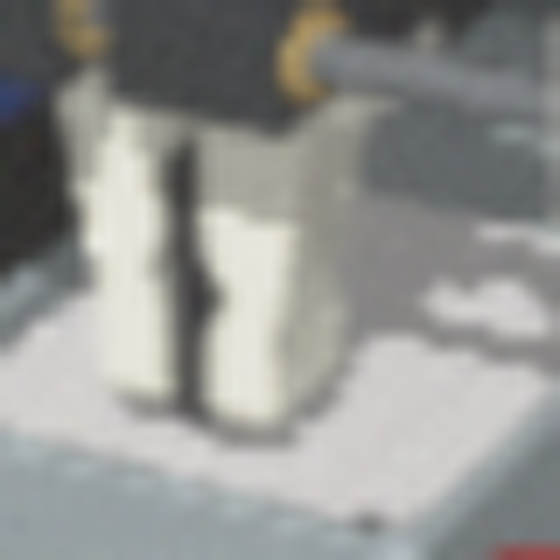

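>>> jog_arm --motion '[[[0, 0, 0.0003, 0, 0, 0, 0], [0, 0, 0.0005, 0, 0, 0, 0], [0, 0, 0.0005, 0, 0, 0, 0]]]'

```text
t: 14.9
eef_pos: [0.5914, -0.1274, 0.0398]
ee_rot: [3.141, -0.001, -1.803]
force: [-0.1, -0.9, -0.1]
width: 0.0005
```

```bash
python3 -c "
from h import *
av(2)"
```

```text
Fz [-0.1  0.1] mean [ 0.05 -0.35  0.  ]
t 15.00 z 0.03986 prog -0.0330 lat -0.0002 F [ 0.15  0.29 -0.03] Falong -0.32 rot [ 3.1414e+00 -1.3000e-03 -1.8030e+00]
```

>>> jog_arm --motion '[[[0, 0, 0.0003, 0, 0, 0, 0], [0, 0, 0.0005, 0, 0, 0, 0], [0, 0, 0.0005, 0, 0, 0, 0]]]'

```text
t: 15.3
eef_pos: [0.5914, -0.1273, 0.0393]
ee_rot: [3.141, -0.001, -1.803]
force: [0.2, 0.6, -0.5]
width: 0.0004
```

```bash
python3 -c "
from h import *
av(2)"
```

```text
Fz [-0.5 -0.2] mean [-0.05  0.35 -0.38]
t 15.40 z 0.03936 prog -0.0330 lat -0.0002 F [ 0.46 -0.33  0.63] Falong 0.21 rot [ 3.1413e+00 -1.2000e-03 -1.8031e+00]
```

>>> jog_arm --motion '[[[0, 0, 0.0003, 0, 0, 0, 0], [0, 0, 0.0005, 0, 0, 0, 0], [0, 0, 0.0005, 0, 0, 0, 0]]]'

```text
t: 15.7
eef_pos: [0.5914, -0.1273, 0.0388]
ee_rot: [3.141, -0.001, -1.803]
force: [-0.7, 0.2, 0.4]
width: 0.0004
```

```bash
python3 -c "
from h import *
cv2.imwrite('pics/s10.png',cv2.resize(optics.grab_frame('side')[180:220,220:260,::-1],None,fx=14,fy=14,interpolation=cv2.INTER_CUBIC))
av(2)"
```

```text
Fz [-0.8  0.1] mean [ 0.21 -0.05 -0.36]
t 15.85 z 0.03884 prog -0.0330 lat -0.0002 F [ 0.39 -0.6   0.14] Falong 0.50 rot [ 3.1413e+00 -1.3000e-03 -1.8030e+00]
```

View pics/s10.png

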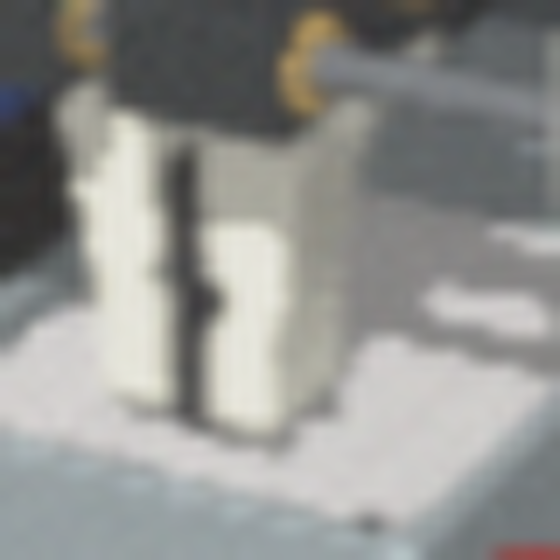

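Closer still: the tips' lower edge is at about (250,430) in the crop, its shadow at (270,445), so a millimetre or two remains. I'll carry on in small steps.

>>> jog_arm --motion '[[[0, 0, 0.0003, 0, 0, 0, 0], [0, 0, 0.0005, 0, 0, 0, 0], [0, 0, 0.0005, 0, 0, 0, 0]]]'

```text
t: 16.15
eef_pos: [0.5914, -0.1273, 0.0383]
ee_rot: [3.141, -0.001, -1.803]
force: [-0.2, 0.1, -1.4]
width: -0.0001
```

```bash
python3 -c "
from h import *
av(2)"
```

```text
Fz [-1.4  0.4] mean [-0.12 -0.36 -0.5 ]
t 16.25 z 0.03834 prog -0.0330 lat -0.0002 F [ 0.21  0.87 -0.56] Falong -0.90 rot [ 3.1413e+00 -1.3000e-03 -1.8030e+00]
```

>>> jog_arm --motion '[[[0, 0, 0.0002, 0, 0, 0, 0], [0, 0, 0.0004, 0, 0, 0, 0], [0, 0, 0.0004, 0, 0, 0, 0]]]'

```text
t: 16.55
eef_pos: [0.5914, -0.1274, 0.0379]
ee_rot: [3.141, -0.001, -1.803]
force: [0.2, -0.3, 0.5]
width: 0.0004
```

```bash
python3 -c "
from h import *
av(2)"
```

```text
Fz [ 0.5 -0.4] mean [-0.01 -0.34  0.03]
t 16.65 z 0.03791 prog -0.0330 lat -0.0002 F [-0.79  0.18  0.53] Falong 0.01 rot [ 3.1412e+00 -1.3000e-03 -1.8030e+00]
```

>>> jog_arm --motion '[[[0, 0, 0.0002, 0, 0, 0, 0], [0, 0, 0.0004, 0, 0, 0, 0], [0, 0, 0.0004, 0, 0, 0, 0]]]'

```text
t: 16.95
eef_pos: [0.5914, -0.1274, 0.0375]
ee_rot: [3.141, -0.001, -1.803]
force: [-0.3, 0.3, 0.9]
width: 0.0006
```

```bash
python3 -c "
from h import *
av(2)"
```

```text
Fz [ 0.9 -0.9] mean [-0.37  0.54 -0.03]
t 17.05 z 0.03751 prog -0.0330 lat -0.0002 F [ 0.49 -0.15 -0.87] Falong 0.03 rot [ 3.1412e+00 -1.3000e-03 -1.8030e+00]
```

>>> jog_arm --motion '[[[0, 0, 0.0002, 0, 0, 0, 0], [0, 0, 0.0004, 0, 0, 0, 0], [0, 0, 0.0004, 0, 0, 0, 0]]]'

```text
t: 17.35
eef_pos: [0.5914, -0.1273, 0.0371]
ee_rot: [3.141, -0.001, -1.803]
force: [0.3, -1.0, 0.4]
width: 0.0005
```

```bash
python3 -c "
from h import *
av(1)
cv2.imwrite('pics/s11.png',cv2.resize(optics.grab_frame('side')[180:220,220:260,::-1],None,fx=14,fy=14,interpolation=cv2.INTER_CUBIC))"
```

```text
Fz [0.4] mean [ 0.25 -0.95  0.38]
t 17.40 z 0.03709 prog -0.0330 lat -0.0002 F [-0.24 -0.47  0.66] Falong 0.51 rot [ 3.1412e+00 -1.3000e-03 -1.8030e+00]
```

View pics/s11.png

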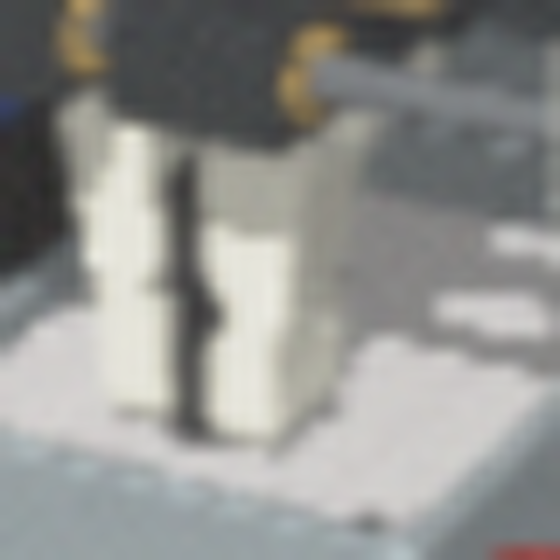

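>>> jog_arm --motion '[[[0, 0, 0.00015, 0, 0, 0, 0], [0, 0, 0.0003, 0, 0, 0, 0], [0, 0, 0.0003, 0, 0, 0, 0]]]'

```text
t: 17.75
eef_pos: [0.5914, -0.1273, 0.0368]
ee_rot: [3.141, -0.001, -1.803]
force: [0.4, 0.8, -0.4]
width: 0.0006
```

```bash
python3 -c "
from h import *
av(2)"
```

```text
Fz [-0.4 -0.3] mean [ 0.28  0.83 -0.35]
t 17.85 z 0.03681 prog -0.0330 lat -0.0002 F [0.33 0.45 0.17] Falong -0.51 rot [ 3.1412e+00 -1.3000e-03 -1.8030e+00]
```

>>> jog_arm --motion '[[[0, 0, 0.00015, 0, 0, 0, 0], [0, 0, 0.0003, 0, 0, 0, 0], [0, 0, 0.0003, 0, 0, 0, 0]]]'

```text
t: 18.15
eef_pos: [0.5914, -0.1274, 0.0365]
ee_rot: [3.141, -0.001, -1.803]
force: [0.6, 1.0, 0.2]
width: 0.0001
```

```bash
python3 -c "
from h import *
av(2)"
```

```text
Fz [0.2 0.3] mean [0.26 0.29 0.26]
t 18.25 z 0.03648 prog -0.0330 lat -0.0002 F [-0.17 -1.27  0.43] Falong 1.28 rot [ 3.1412e+00 -1.3000e-03 -1.8030e+00]
```

>>> jog_arm --motion '[[[0, 0, 0.00015, 0, 0, 0, 0], [0, 0, 0.0003, 0, 0, 0, 0], [0, 0, 0.0003, 0, 0, 0, 0]]]'

```text
t: 18.55
eef_pos: [0.5914, -0.1274, 0.0361]
ee_rot: [3.141, -0.001, -1.803]
force: [-0.6, 0.3, -0.5]
width: 0.0003
```

```bash
python3 -c "
from h import *
av(2)"
```

```text
Fz [-0.5  0.7] mean [-0.19  0.32  0.11]
t 18.65 z 0.03619 prog -0.0330 lat -0.0002 F [-0.28  0.39 -0.01] Falong -0.31 rot [ 3.1412e+00 -1.3000e-03 -1.8030e+00]
```

>>> jog_arm --motion '[[[0, 0, 0.00015, 0, 0, 0, 0], [0, 0, 0.0003, 0, 0, 0, 0], [0, 0, 0.0003, 0, 0, 0, 0]]]'

```text
t: 18.95
eef_pos: [0.5914, -0.1274, 0.0359]
ee_rot: [3.141, -0.001, -1.803]
force: [-0.6, 0.3, -0.7]
width: 0.0003
```

```bash
python3 -c "
from h import *
av(2)"
```

```text
Fz [-0.7 -0.3] mean [-0.37  0.1  -0.48]
t 19.05 z 0.03588 prog -0.0330 lat -0.0002 F [-0.23 -0.69 -0.  ] Falong 0.73 rot [ 3.1412e+00 -1.3000e-03 -1.8030e+00]
```

>>> jog_arm --motion '[[[0, 0, 0.00015, 0, 0, 0, 0], [0, 0, 0.0003, 0, 0, 0, 0], [0, 0, 0.0003, 0, 0, 0, 0]]]'

```text
t: 19.35
eef_pos: [0.5914, -0.1274, 0.0355]
ee_rot: [3.141, -0.001, -1.803]
force: [0.3, -0.4, -0.5]
width: 0.0002
```

```bash
python3 -c "
from h import *
av(2)
cv2.imwrite('pics/s12.png',cv2.resize(optics.grab_frame('side')[180:220,220:260,::-1],None,fx=14,fy=14,interpolation=cv2.INTER_CUBIC))"
```

```text
Fz [-0.5 -0.3] mean [-0.27 -0.35 -0.41]
t 19.45 z 0.03555 prog -0.0330 lat -0.0002 F [ 0.3  -0.19 -0.54] Falong 0.12 rot [ 3.1411e+00 -1.4000e-03 -1.8030e+00]
```

View pics/s12.png

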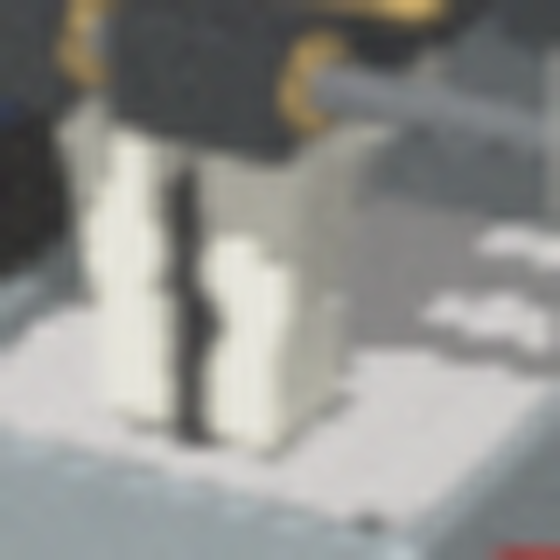

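>>> jog_arm --motion '[[[0, 0, 0.0002, 0, 0, 0, 0], [0, 0, 0.0003, 0, 0, 0, 0], [0, 0, 0.0003, 0, 0, 0, 0]]]'

```text
t: 19.8
eef_pos: [0.5914, -0.1273, 0.0353]
ee_rot: [3.141, -0.001, -1.803]
force: [1.2, -0.8, 0.3]
width: 0.0006
```

>>> jog_arm --motion '[[[0, 0, 0.0002, 0, 0, 0, 0], [0, 0, 0.0003, 0, 0, 0, 0], [0, 0, 0.0003, 0, 0, 0, 0]]]'

```text
t: 20.1
eef_pos: [0.5914, -0.1273, 0.0349]
ee_rot: [3.141, -0.001, -1.803]
force: [-0.9, -0.1, -0.0]
width: 0.0004
```

```bash
python3 -c "
from h import *
av(2)"
```

```text
Fz [-0. -0.] mean [-0.51  0.06 -0.03]
t 20.20 z 0.03495 prog -0.0330 lat -0.0002 F [-0.14 -0.59  0.04] Falong 0.61 rot [ 3.1411e+00 -1.4000e-03 -1.8030e+00]
```

>>> jog_arm --motion '[[[0, 0, 0.0002, 0, 0, 0, 0], [0, 0, 0.0003, 0, 0, 0, 0], [0, 0, 0.0003, 0, 0, 0, 0]]]'

```text
t: 20.5
eef_pos: [0.5914, -0.1273, 0.0346]
ee_rot: [3.141, -0.001, -1.803]
force: [0.3, 0.1, -0.1]
width: 0.0007
```

```bash
python3 -c "
from h import *
av(2)"
```

```text
Fz [-0.1  0. ] mean [ 0.11 -0.33 -0.04]
t 20.60 z 0.03462 prog -0.0330 lat -0.0003 F [-0.72 -0.53 -0.47] Falong 0.69 rot [ 3.141e+00 -1.400e-03 -1.803e+00]
```

>>> jog_arm --motion '[[[0, 0, 0.0002, 0, 0, 0, 0], [0, 0, 0.0003, 0, 0, 0, 0], [0, 0, 0.0003, 0, 0, 0, 0]]]'

```text
t: 20.9
eef_pos: [0.5914, -0.1273, 0.0343]
ee_rot: [3.141, -0.001, -1.803]
force: [0.5, -0.0, -0.8]
width: 0.0002
```

```bash
python3 -c "
from h import *
av(1)"
```

```text
Fz [-0.8] mean [ 0.46 -0.05 -0.84]
t 20.95 z 0.03432 prog -0.0330 lat -0.0003 F [-0.26  0.39 -0.51] Falong -0.32 rot [ 3.141e+00 -1.400e-03 -1.803e+00]
```

>>> jog_arm --motion '[[[0, 0, 0.0002, 0, 0, 0, 0], [0, 0, 0.0003, 0, 0, 0, 0], [0, 0, 0.0003, 0, 0, 0, 0]]]'

```text
t: 21.25
eef_pos: [0.5914, -0.1274, 0.034]
ee_rot: [3.141, -0.001, -1.803]
force: [-0.6, 0.8, -0.2]
width: 0.0004
```

```bash
python3 -c "
from h import *
av(1)"
```

```text
Fz [-0.2] mean [-0.61  0.78 -0.2 ]
t 21.30 z 0.03403 prog -0.0330 lat -0.0003 F [0.64 0.82 0.18] Falong -0.95 rot [ 3.1411e+00 -1.4000e-03 -1.8030e+00]
```

>>> jog_arm --motion '[[[0, 0, 0.0002, 0, 0, 0, 0], [0, 0, 0.0003, 0, 0, 0, 0], [0, 0, 0.0003, 0, 0, 0, 0]]]'

```text
t: 21.6
eef_pos: [0.5916, -0.1274, 0.034]
ee_rot: [3.141, -0.001, -1.803]
force: [-0.0, 0.4, 3.6]
width: 0.0002
```

```bash
python3 -c "
from h import *
av(1)
cv2.imwrite('pics/s13.png',cv2.resize(optics.grab_frame('side')[180:220,220:260,::-1],None,fx=14,fy=14,interpolation=cv2.INTER_CUBIC))
cv2.imwrite('pics/w13.png',optics.grab_frame('wrist')[:,:,::-1])"
```

```text
Fz [3.6] mean [-0.03  0.35  3.61]
t 21.65 z 0.03396 prog -0.0330 lat -0.0001 F [-0.22  0.05  2.35] Falong 0.01 rot [ 3.1415e+00 -1.4000e-03 -1.8029e+00]
```

View pics/s13.png

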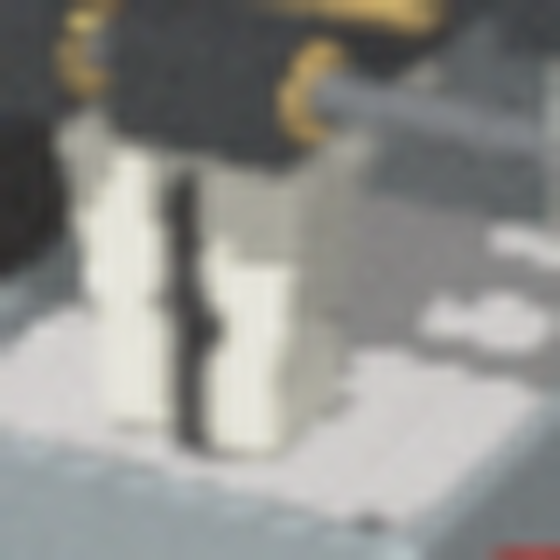

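View pics/w13.png

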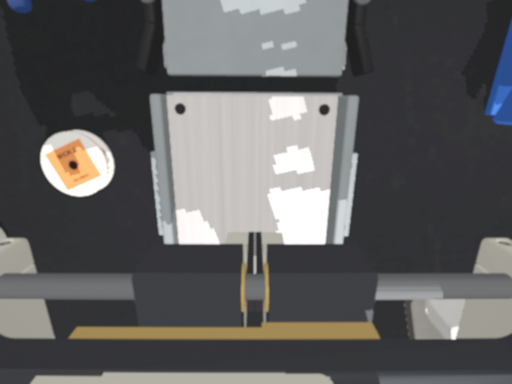

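>>> jog_arm --motion '[[[0, 0, 0.0004, 0, 0, 0, 0], [0, 0, 0.0006, 0, 0, 0, 0], [0.001, 0, 0.0006, 0, 0, 0, 0], [0.003, 0, 0.0006, 0, 0, 0, 0], [0.005, 0, 0.0006, 0, 0, 0, 0], [0.007, 0, 0.0006, 0, 0, 0, 0]]]'

```text
t: 22.35
eef_pos: [0.5908, -0.1341, 0.0339]
ee_rot: [-3.14, -0.001, -1.803]
force: [-0.4, 0.4, 5.4]
width: 0.0005
```

```bash
python3 -c "
from h import *
st()
cv2.imwrite('pics/t14.png',cv2.resize(optics.grab_frame('top')[135:255,200:370,::-1],None,fx=4.7,fy=4.7,interpolation=cv2.INTER_CUBIC))
st()"
```

```text
t 22.35 z 0.03394 prog -0.0263 lat 0.0008 F [-0.38  0.42  5.43] Falong -0.32 rot [-3.1400e+00 -9.0000e-04 -1.8025e+00]
t 22.40 z 0.03393 prog -0.0260 lat 0.0007 F [0.39 0.29 5.08] Falong -0.37 rot [-3.1401e+00 -1.0000e-03 -1.8026e+00]
```

View pics/t14.png

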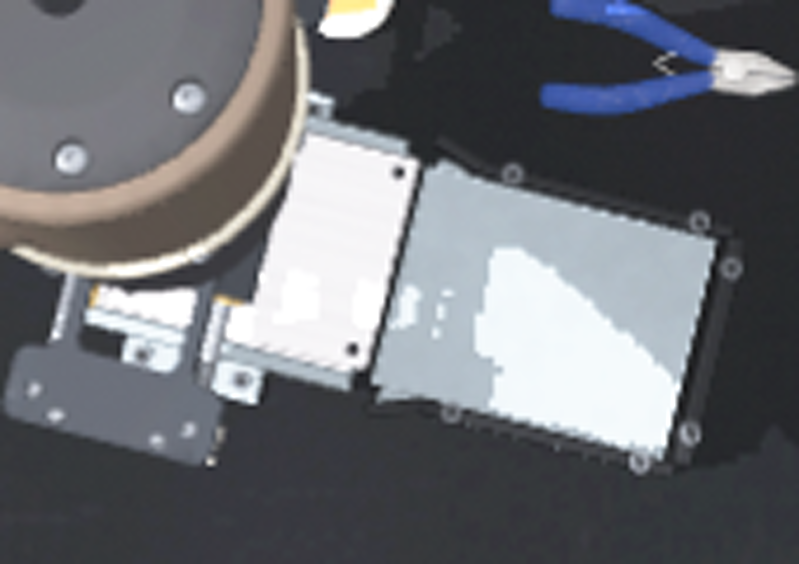

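>>> jog_arm --motion '[[[0.002, 0, 0.0006, 0, 0, 0, 0], [0.004, 0, 0.0006, 0, 0, 0, 0], [0.0065, 0, 0.0006, 0, 0, 0, 0], [0.009, 0, 0.0006, 0, 0, 0, 0], [0.012, 0, 0.0006, 0, 0, 0, 0], [0.015, 0, 0.0006, 0, 0, 0, 0], [0.018, 0, 0.0006, 0, 0, 0, 0], [0.02, 0, 0.0006, 0, 0, 0, 0]]]'

```text
t: 23.2
eef_pos: [0.5865, -0.1538, 0.0339]
ee_rot: [-3.139, -0.001, -1.802]
force: [-0.1, 2.1, 6.8]
width: 0.0004
```

```bash
python3 -c "
from h import *
st();optics.grab_frame('top');st()"
```

```text
t 23.20 z 0.03394 prog -0.0061 lat 0.0011 F [-0.12  2.07  6.83] Falong -1.98 rot [-3.1393e+00 -8.0000e-04 -1.8024e+00]
t 23.25 z 0.03392 prog -0.0058 lat 0.0011 F [-0.76  0.48  6.48] Falong -0.29 rot [-3.1393e+00 -9.0000e-04 -1.8026e+00]
```

>>> jog_arm --motion '[[[0.003, 0.0003, 0.0006, -0.1, 0, 0, 0], [0.006, 0.0005, 0.0006, -0.1, 0, 0, 0], [0.009, 0.0007, 0.0006, -0.1, 0, 0, 0], [0.012, 0.0008, 0.0006, -0.1, 0, 0, 0], [0.015, 0.0008, 0.0006, -0.1, 0, 0, 0], [0.018, 0.0008, 0.0006, -0.1, 0, 0, 0], [0.021, 0.0008, 0.0006, -0.1, 0, 0, 0], [0.024, 0.0008, 0.0006, -0.1, 0, 0, 0]]]'

```text
t: 24.05
eef_pos: [0.5808, -0.1773, 0.0339]
ee_rot: [-3.14, -0.001, -1.802]
force: [-0.1, 1.5, 6.8]
width: 0.0002
```

```bash
cat > v.py <<'E'
from h import *
import sys
st()
cv2.imwrite(sys.argv[1],cv2.resize(optics.grab_frame('top')[135:255,200:370,::-1],None,fx=4.7,fy=4.7,interpolation=cv2.INTER_CUBIC))
st()
E
python3 v.py pics/t15.png
```

```text
t 24.05 z 0.03394 prog 0.0180 lat 0.0010 F [-0.07  1.49  6.8 ] Falong -1.43 rot [-3.1397e+00 -6.0000e-04 -1.8023e+00]
t 24.10 z 0.03391 prog 0.0184 lat 0.0009 F [ 0.06 -0.32  4.81] Falong 0.30 rot [-3.1397e+00 -7.0000e-04 -1.8024e+00]
```

View pics/t15.png

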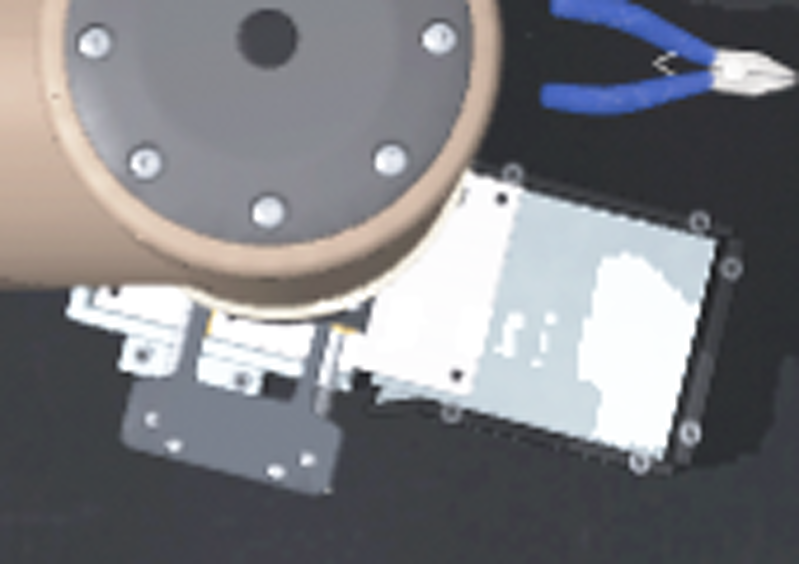

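>>> jog_arm --motion '[[[0.0025, 0.0003, 0.0006, -0.1, 0, 0, 0], [0.005, 0.0005, 0.0006, -0.1, 0, 0, 0], [0.0075, 0.0007, 0.0006, -0.1, 0, 0, 0], [0.01, 0.0008, 0.0006, -0.1, 0, 0, 0], [0.0125, 0.0008, 0.0006, -0.1, 0, 0, 0], [0.015, 0.0008, 0.0006, -0.1, 0, 0, 0], [0.0175, 0.0008, 0.0006, -0.1, 0, 0, 0], [0.02, 0.0008, 0.0006, -0.1, 0, 0, 0]]]'

```text
t: 24.9
eef_pos: [0.576, -0.1969, 0.0339]
ee_rot: [-3.14, -0.0, -1.802]
force: [0.1, 2.2, 6.4]
width: 0.0009
```

```bash
python3 v.py pics/t16.png
```

```text
t 24.90 z 0.03391 prog 0.0383 lat 0.0009 F [0.13 2.22 6.43] Falong -2.19 rot [-3.1400e+00 -5.0000e-04 -1.8021e+00]
t 24.95 z 0.03391 prog 0.0386 lat 0.0009 F [-0.57  0.12  6.08] Falong 0.01 rot [-3.1401e+00 -6.0000e-04 -1.8022e+00]
```

View pics/t16.png

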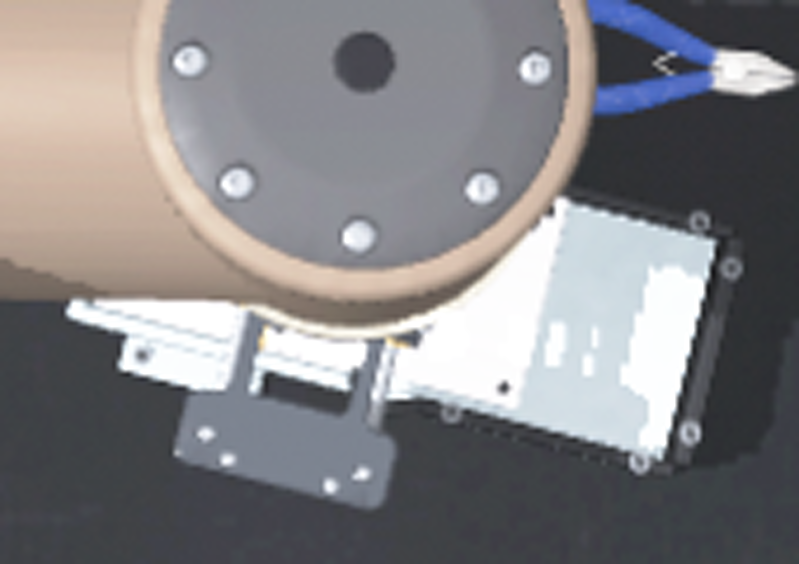

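>>> jog_arm --motion '[[[0.002, 0.0003, 0.0006, -0.1, 0, 0, 0], [0.004, 0.0005, 0.0006, -0.1, 0, 0, 0], [0.006, 0.0007, 0.0006, -0.1, 0, 0, 0], [0.008, 0.0008, 0.0006, -0.1, 0, 0, 0], [0.01, 0.0008, 0.0006, -0.1, 0, 0, 0]]]'

```text
t: 25.45
eef_pos: [0.5737, -0.2068, 0.034]
ee_rot: [-3.14, -0.0, -1.802]
force: [0.1, 1.8, 6.1]
width: 0.0006
```

```bash
python3 v.py pics/t17.png
```

```text
t 25.45 z 0.03396 prog 0.0485 lat 0.0009 F [0.14 1.76 6.08] Falong -1.74 rot [-3.1401e+00 -4.0000e-04 -1.8019e+00]
t 25.50 z 0.03394 prog 0.0487 lat 0.0009 F [-0.79 -0.33  5.29] Falong 0.50 rot [-3.1402e+00 -5.0000e-04 -1.8019e+00]
```

>>> jog_arm --motion '[[[0.0015, 0.0003, 0.0006, 0, 0, 0, 0], [0.003, 0.0005, 0.0006, 0, 0, 0, 0], [0.0045, 0.0006, 0.0006, 0, 0, 0, 0], [0.006, 0.0006, 0.0006, 0, 0, 0, 0]]]'

```text
t: 25.9
eef_pos: [0.5722, -0.2128, 0.034]
ee_rot: [-3.139, -0.0, -1.802]
force: [-0.4, 2.1, 6.9]
width: 0.0002
```

```bash
python3 v.py pics/t18.png
```

```text
t 25.90 z 0.03396 prog 0.0546 lat 0.0009 F [-0.39  2.07  6.9 ] Falong -1.92 rot [-3.1389e+00 -3.0000e-04 -1.8016e+00]
t 25.95 z 0.03400 prog 0.0548 lat 0.0009 F [-0.78 -0.03  5.93] Falong 0.21 rot [-3.1389e+00 -4.0000e-04 -1.8017e+00]
```

View pics/t18.png

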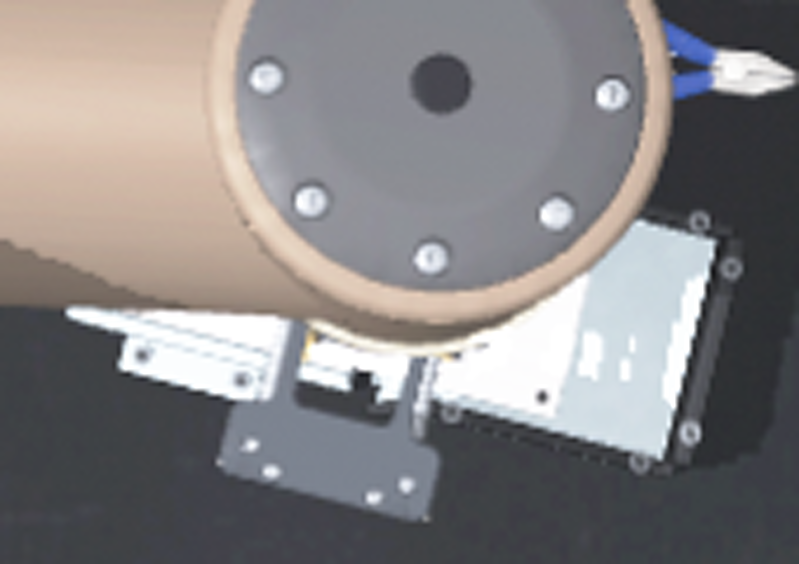

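>>> jog_arm --motion '[[[0.0015, 0.0004, 0.0006, -0.1, 0, 0, 0], [0.003, 0.0006, 0.0006, -0.1, 0, 0, 0], [0.0045, 0.0006, 0.0006, -0.1, 0, 0, 0]]]'

```text
t: 26.25
eef_pos: [0.5711, -0.2173, 0.0339]
ee_rot: [-3.139, -0.0, -1.801]
force: [0.2, -0.2, 5.0]
width: 0.0004
```

```bash
python3 v.py pics/t19.png;python3 -c "
from h import *
cv2.imwrite('pics/s19.png',cv2.resize(optics.grab_frame('side')[150:230,200:300,::-1],None,fx=7,fy=7,interpolation=cv2.INTER_CUBIC))"
```

```text
t 26.25 z 0.03392 prog 0.0592 lat 0.0008 F [ 0.24 -0.22  4.99] Falong 0.16 rot [-3.1395e+00 -3.0000e-04 -1.8014e+00]
t 26.30 z 0.03391 prog 0.0594 lat 0.0009 F [-1.1   0.38  5.24] Falong -0.12 rot [-3.1394e+00 -4.0000e-04 -1.8014e+00]
```

View pics/s19.png

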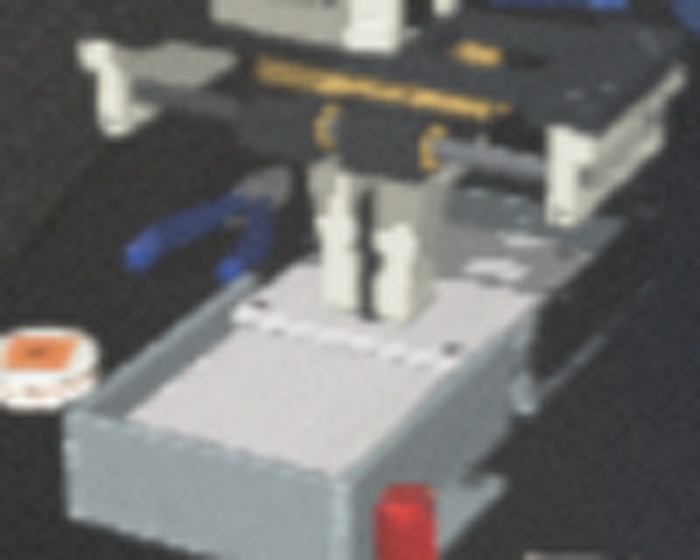

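>>> jog_arm --motion '[[[0.0015, 0.0004, 0.0005, -0.1, 0, 0, 0], [0.003, 0.0006, 0.0005, -0.1, 0, 0, 0], [0.0045, 0.0006, 0.0005, -0.1, 0, 0, 0]]]'

```text
t: 26.65
eef_pos: [0.5699, -0.2218, 0.0337]
ee_rot: [-3.14, -0.0, -1.801]
force: [-0.0, 1.7, 5.7]
width: 0.0006
```

```bash
python3 v.py pics/t20.png
```

```text
t 26.65 z 0.03371 prog 0.0638 lat 0.0007 F [-0.    1.68  5.7 ] Falong -1.64 rot [-3.1403e+00 -4.0000e-04 -1.8013e+00]
t 26.70 z 0.03369 prog 0.0640 lat 0.0007 F [-0.31 -0.18  5.38] Falong 0.25 rot [-3.1404e+00 -4.0000e-04 -1.8014e+00]
```

>>> jog_arm --motion '[[[0.0015, 0.0003, 0.0006, 0, 0, 0, 0], [0.003, 0.0004, 0.0007, 0, 0, 0, 0], [0.0045, 0.0004, 0.0008, 0, 0, 0, 0]]]'

```text
t: 27.0
eef_pos: [0.569, -0.2264, 0.0335]
ee_rot: [-3.139, -0.0, -1.801]
force: [-0.1, -0.1, 7.6]
width: 0.0002
```

```bash
python3 v.py pics/t21.png
```

```text
t 27.00 z 0.03347 prog 0.0686 lat 0.0009 F [-0.08 -0.12  7.57] Falong 0.14 rot [-3.1392e+00 -4.0000e-04 -1.8011e+00]
t 27.05 z 0.03349 prog 0.0687 lat 0.0009 F [ 0.21 -0.19  7.83] Falong 0.14 rot [-3.1391e+00 -4.0000e-04 -1.8012e+00]
```

>>> jog_arm --motion '[[[0.0015, 0.0003, 0.0006, -0.1, 0, 0, 0], [0.003, 0.0005, 0.0007, -0.1, 0, 0, 0], [0.0045, 0.0006, 0.0007, -0.1, 0, 0, 0]]]'

```text
t: 27.35
eef_pos: [0.5679, -0.231, 0.0333]
ee_rot: [-3.14, -0.0, -1.801]
force: [-0.1, 1.9, 7.0]
width: 0.0007
```

```bash
python3 v.py pics/t22.png
```

```text
t 27.35 z 0.03332 prog 0.0733 lat 0.0009 F [-0.05  1.88  6.95] Falong -1.81 rot [-3.1397e+00 -4.0000e-04 -1.8009e+00]
t 27.40 z 0.03334 prog 0.0734 lat 0.0009 F [-0.71  0.29  7.69] Falong -0.11 rot [-3.1396e+00 -5.0000e-04 -1.8010e+00]
```

>>> jog_arm --motion '[[[0.0015, 0.0003, 0.0006, 0, 0, 0, 0], [0.003, 0.0004, 0.0007, 0, 0, 0, 0], [0.0045, 0.0004, 0.0007, 0, 0, 0, 0]]]'

```text
t: 27.7
eef_pos: [0.5669, -0.2356, 0.0332]
ee_rot: [-3.139, -0.0, -1.801]
force: [-0.3, 1.2, 5.9]
width: 0.0003
```

```bash
python3 v.py pics/t23.png;python3 -c "
from h import *
cv2.imwrite('pics/s23.png',cv2.resize(optics.grab_frame('side')[150:230,200:300,::-1],None,fx=7,fy=7,interpolation=cv2.INTER_CUBIC))"
```

```text
t 27.70 z 0.03317 prog 0.0780 lat 0.0010 F [-0.26  1.18  5.85] Falong -1.09 rot [-3.1385e+00 -5.0000e-04 -1.8008e+00]
t 27.75 z 0.03296 prog 0.0782 lat 0.0008 F [-0.52 -0.86 -0.67] Falong 0.95 rot [-3.1389e+00 -5.0000e-04 -1.8010e+00]
```

View pics/s23.png

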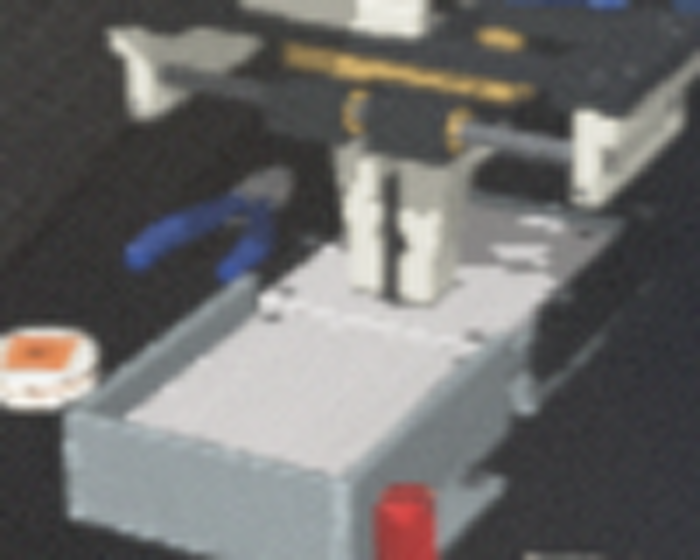

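>>> jog_arm --motion '[[[0, 0.0005, 0.0007, -0.1, 0, 0, 0], [0, 0.0008, 0.0014, -0.15, 0, 0, 0], [0, 0.0008, 0.0018, -0.15, 0, 0, 0], [0, 0.0008, 0.0018, -0.15, 0, 0, 0]]]'

```text
t: 28.2
eef_pos: [0.5652, -0.2353, 0.0303]
ee_rot: [3.14, -0.0, -1.801]
force: [0.4, 0.1, 1.3]
width: 0.0008
```

```bash
python3 -c "
from h import *
av(2)"
```

```text
Fz [ 1.3 -0.1] mean [0.67 0.11 0.63]
t 28.30 z 0.03053 prog 0.0781 lat -0.0006 F [-0.23  1.06  0.3 ] Falong -0.98 rot [ 3.1404e+00 -4.0000e-04 -1.8014e+00]
```

>>> jog_arm --motion '[[[0, 0, 0.0003, 0, 0, 0, 0], [0, 0, 0.0004, 0, 0, 0, 0], [0, 0, 0.0004, 0, 0, 0, 0]]]'

```text
t: 28.6
eef_pos: [0.5654, -0.2354, 0.0301]
ee_rot: [3.14, -0.0, -1.801]
force: [-0.0, -0.5, 0.0]
width: 0.0003
```

```bash
python3 -c "
from h import *
av(2)"
```

```text
Fz [ 0.  -0.4] mean [ 0.19 -0.23 -0.17]
t 28.70 z 0.03018 prog 0.0781 lat -0.0005 F [0.07 0.13 0.04] Falong -0.14 rot [ 3.1405e+00 -4.0000e-04 -1.8013e+00]
```

>>> jog_arm --motion '[[[0, 0, 0.0002, 0, 0, 0, 0], [0, 0, 0.0004, 0, 0, 0, 0], [0, 0, 0.0004, 0, 0, 0, 0]]]'

```text
t: 29.0
eef_pos: [0.5655, -0.2354, 0.0299]
ee_rot: [3.141, -0.0, -1.801]
force: [0.2, 0.5, 1.6]
width: 0.0004
```

```bash
python3 -c "
from h import *
av(2)"
```

```text
Fz [1.6 1.3] mean [0.41 0.26 1.44]
t 29.10 z 0.02990 prog 0.0781 lat -0.0004 F [0.37 0.9  1.97] Falong -0.96 rot [ 3.1407e+00 -4.0000e-04 -1.8013e+00]
```

>>> jog_arm --motion '[[[0, 0, 0.0002, 0, 0, 0, 0], [0, 0, 0.0004, 0, 0, 0, 0], [0, 0, 0.0004, 0, 0, 0, 0]]]'

```text
t: 29.4
eef_pos: [0.5658, -0.2355, 0.0299]
ee_rot: [3.141, -0.001, -1.801]
force: [-1.0, -0.2, 4.7]
width: 0.0002
```

```bash
python3 -c "
from h import *
av(2)"
```

```text
Fz [4.7 5.5] mean [-0.76  0.31  5.11]
t 29.50 z 0.02989 prog 0.0781 lat -0.0001 F [-1.29  0.09  4.84] Falong 0.21 rot [ 3.1415e+00 -5.0000e-04 -1.8011e+00]
```

>>> jog_arm --motion '[[[0.0015, 0, 0.0006, 0, 0, 0, 0], [0.003, 0.0002, 0.0006, -0.05, 0, 0, 0], [0.005, 0.0004, 0.0006, -0.05, 0, 0, 0], [0.007, 0.0004, 0.0006, -0.05, 0, 0, 0], [0.009, 0.0004, 0.0006, -0.05, 0, 0, 0], [0.011, 0.0004, 0.0006, -0.05, 0, 0, 0], [0.013, 0.0004, 0.0006, -0.05, 0, 0, 0], [0.015, 0.0004, 0.0006, -0.05, 0, 0, 0]]]'

```text
t: 30.3
eef_pos: [0.5625, -0.25, 0.0299]
ee_rot: [-3.142, -0.0, -1.801]
force: [-0.5, 2.1, 6.1]
width: 0.0004
```

```bash
python3 v.py pics/t24.png
```

```text
t 30.30 z 0.02987 prog 0.0931 lat 0.0001 F [-0.51  2.06  6.14] Falong -1.89 rot [-3.1415e+00 -4.0000e-04 -1.8008e+00]
t 30.35 z 0.02990 prog 0.0933 lat 0.0001 F [-0.94 -0.43  6.33] Falong 0.64 rot [-3.1415e+00 -6.0000e-04 -1.8009e+00]
```

View pics/t24.png

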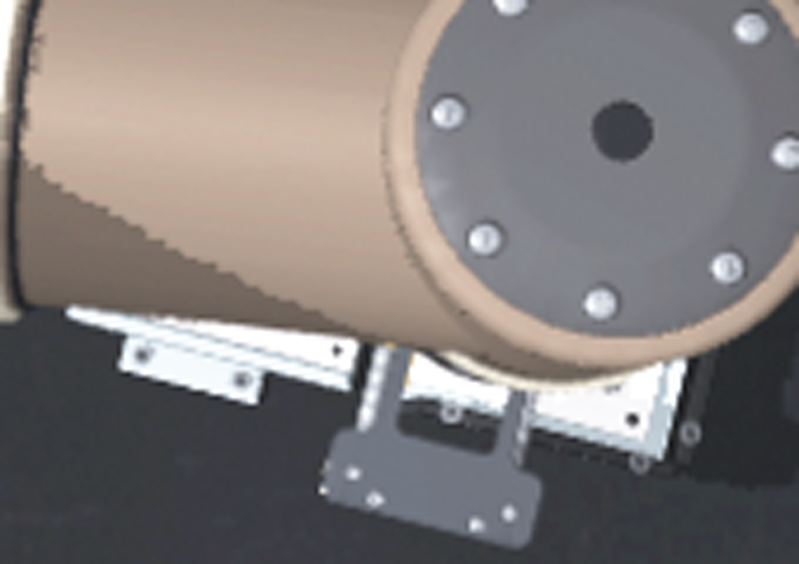

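>>> jog_arm --motion '[[[0.0015, 0, 0.0006, 0, 0, 0, 0], [0.003, 0, 0.0006, 0, 0, 0, 0], [0.0045, 0, 0.0006, 0, 0, 0, 0], [0.006, 0, 0.0006, 0, 0, 0, 0]]]'

```text
t: 30.75
eef_pos: [0.5612, -0.2561, 0.0299]
ee_rot: [-3.141, -0.0, -1.801]
force: [-2.1, 1.5, 8.6]
width: 0.0006
```

```bash
python3 -c "
from h import *
st();av(2)"
```

```text
t 30.75 z 0.02988 prog 0.0992 lat 0.0001 F [-2.08  1.52  8.57] Falong -1.00 rot [-3.1412e+00 -5.0000e-04 -1.8006e+00]
Fz [8.6 8.4] mean [-2.44  1.42  8.49]
t 30.85 z 0.02989 prog 0.0994 lat 0.0001 F [-1.49  0.63  7.04] Falong -0.27 rot [-3.1412e+00 -6.0000e-04 -1.8008e+00]
```

>>> jog_arm --motion '[[[0, 0, 0.0008, 0, 0, 0, 0], [0, 0, 0.001, 0, 0, 0, 0], [0.001, 0, 0.001, 0, 0, 0, 0], [0.002, 0, 0.001, 0, 0, 0, 0], [0.003, 0, 0.001, 0, 0, 0, 0]]]'

```text
t: 31.35
eef_pos: [0.5605, -0.259, 0.0299]
ee_rot: [-3.141, -0.001, -1.8]
force: [-3.0, 3.6, 11.3]
width: 0.0005
```

```bash
python3 -c "
from h import *
st();av(2)"
```

```text
t 31.35 z 0.02986 prog 0.1023 lat 0.0001 F [-3.02  3.59 11.32] Falong -2.79 rot [-3.1409e+00 -6.0000e-04 -1.8004e+00]
Fz [11.3 11.7] mean [-3.03  3.1  11.51]
t 31.45 z 0.02986 prog 0.1024 lat 0.0002 F [-3.07  2.07 11.78] Falong -1.30 rot [-3.1408e+00 -7.0000e-04 -1.8005e+00]
```

>>> jog_arm --motion '[[[0.001, 0.0002, 0.001, 0, 0, 0, 0], [0.002, 0.0003, 0.001, 0, 0, 0, 0], [0.003, 0.0003, 0.001, 0, 0, 0, 0], [0.004, 0.0003, 0.001, 0, 0, 0, 0]]]'

```text
t: 31.85
eef_pos: [0.5602, -0.2628, 0.0298]
ee_rot: [-3.139, -0.0, -1.8]
force: [0.3, 3.5, 9.1]
width: 0.0
```

```bash
python3 -c "
from h import *
st();av(2)"
```

```text
t 31.85 z 0.02985 prog 0.1060 lat 0.0007 F [0.26 3.51 9.08] Falong -3.48 rot [-3.1390e+00 -4.0000e-04 -1.8001e+00]
Fz [9.1 8.1] mean [0.   3.28 8.58]
t 31.95 z 0.02988 prog 0.1061 lat 0.0008 F [-0.82  2.7   8.56] Falong -2.43 rot [-3.1389e+00 -5.0000e-04 -1.8001e+00]
```

>>> jog_arm --motion '[[[0.0005, 0.0002, 0.001, -0.1, 0, 0, 0], [0.001, 0.0004, 0.0012, -0.1, 0, 0, 0], [0.002, 0.0005, 0.0013, -0.1, 0, 0, 0], [0.002, 0.0005, 0.0013, -0.1, 0, 0, 0]]]'

```text
t: 32.35
eef_pos: [0.5605, -0.2647, 0.0298]
ee_rot: [-3.138, -0.0, -1.8]
force: [0.3, 3.5, 10.7]
width: 0.001
```

```bash
python3 -c "
from h import *
st();av(2)"
```

```text
t 32.35 z 0.02983 prog 0.1077 lat 0.0015 F [ 0.28  3.52 10.7 ] Falong -3.49 rot [-3.1381e+00 -3.0000e-04 -1.7995e+00]
Fz [10.7 10.5] mean [-0.28  2.92 10.59]
t 32.45 z 0.02986 prog 0.1077 lat 0.0015 F [-0.27  3.27 10.06] Falong -3.11 rot [-3.1380e+00 -3.0000e-04 -1.7995e+00]
```

```bash
python3 -c "
from h import *
cv2.imwrite('pics/w30.png',optics.grab_frame('wrist')[:,:,::-1]);
cv2.imwrite('pics/s30.png',cv2.resize(optics.grab_frame('side')[150:230,200:300,::-1],None,fx=7,fy=7,interpolation=cv2.INTER_CUBIC));st()"
```

```text
t 32.55 z 0.02985 prog 0.1077 lat 0.0015 F [-0.08  2.93 11.58] Falong -2.83 rot [-3.1380e+00 -4.0000e-04 -1.7994e+00]
```

View pics/w30.png

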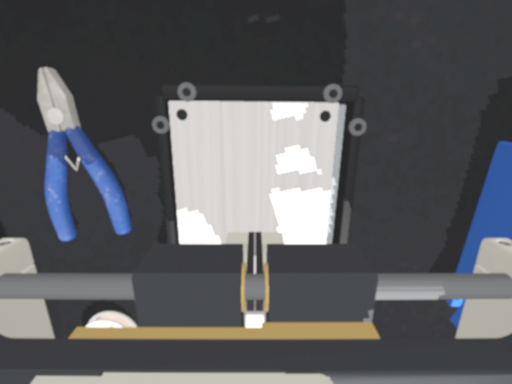

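View pics/s30.png

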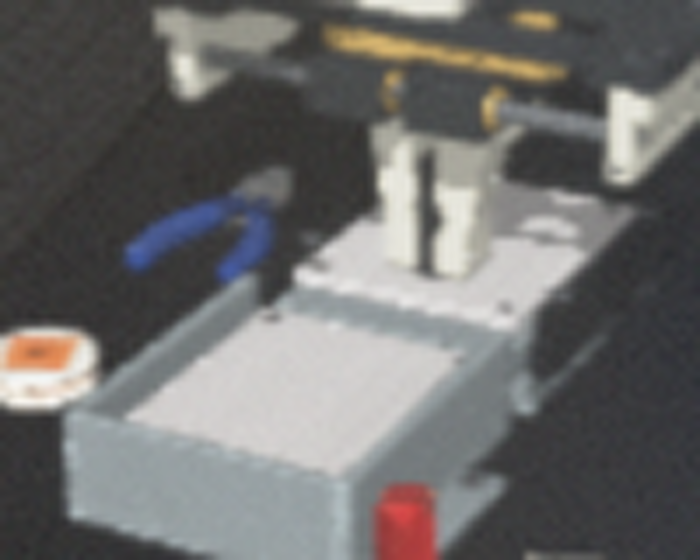

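>>> jog_arm --motion '[[[0.0005, 0.0004, 0.0012, 0, 0, 0, 0], [0.001, 0.0006, 0.0014, 0, 0, 0, 0], [0.002, 0.0006, 0.0015, 0, 0, 0, 0], [0.003, 0.0006, 0.0015, 0, 0, 0, 0], [0.004, 0.0006, 0.0015, 0, 0, 0, 0]]]'

```text
t: 33.05
eef_pos: [0.5608, -0.2682, 0.0299]
ee_rot: [-3.135, -0.0, -1.799]
force: [-0.4, 4.2, 11.0]
width: 0.0003
```

```bash
python3 -c "
from h import *
st();av(2)"
```

```text
t 33.05 z 0.02985 prog 0.1112 lat 0.0026 F [-0.44  4.22 11.03] Falong -4.01 rot [-3.1347 -0.     -1.7987]
Fz [11.  11.8] mean [-0.42  4.14 11.41]
t 33.15 z 0.02984 prog 0.1113 lat 0.0026 F [-0.09  2.79 10.33] Falong -2.69 rot [-3.1347e+00 -1.0000e-04 -1.7987e+00]
```

>>> jog_arm --motion '[[[0, 0, -0.003, 0, 0, 0, 0], [-0.006, 0.001, -0.003, -0.2, 0, 0, 0], [-0.014, 0.0025, -0.003, -0.4, 0, 0, 0], [-0.018, 0.0025, -0.003, -0.4, 0, 0.05, 0], [-0.018, 0.0025, -0.003, -0.4, 0, 0.05, 0], [-0.018, 0.0025, -0.002, -0.4, 0, 0.05, 0]]]'

```text
t: 33.75
eef_pos: [0.5625, -0.25, 0.0317]
ee_rot: [3.141, -0.0, -1.799]
force: [-0.4, 0.4, 0.3]
width: 0.0005
```

```bash
python3 -c "
from h import *
st();cv2.imwrite('pics/w31.png',optics.grab_frame('wrist')[:,:,::-1]);av(2)"
```

```text
t 33.75 z 0.03172 prog 0.0930 lat -0.0000 F [-0.4   0.38  0.27] Falong -0.28 rot [ 3.1415e+00 -2.0000e-04 -1.7990e+00]
Fz [0.3 0.6] mean [0.06 0.29 0.47]
t 33.90 z 0.03164 prog 0.0934 lat -0.0001 F [-0.78  0.19  0.06] Falong -0.00 rot [ 3.1412e+00 -2.0000e-04 -1.7997e+00]
```

View pics/w31.png

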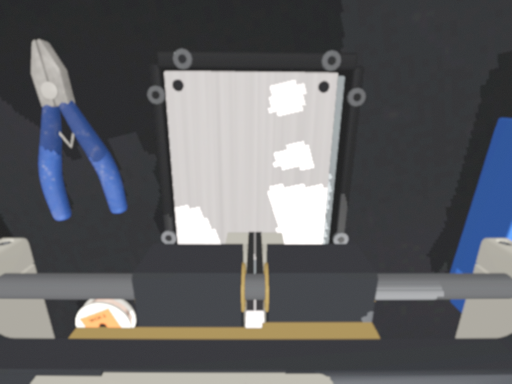

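>>> jog_arm --motion '[[[0, 0, 0.0007, 0, 0, 0, 0], [0, 0, 0.0014, 0, 0, 0, 0], [0, 0, 0.002, 0, 0, 0, 0], [0, 0, 0.002, 0, 0, 0, 0]]]'

```text
t: 34.3
eef_pos: [0.5623, -0.2505, 0.0299]
ee_rot: [3.141, -0.0, -1.8]
force: [-0.9, -1.2, 3.0]
width: 0.0006
```

```bash
python3 -c "
from h import *
av(2)"
```

```text
Fz [3.  3.3] mean [-1.35 -1.15  3.17]
t 34.40 z 0.02989 prog 0.0936 lat -0.0001 F [-1.16 -0.11  3.71] Falong 0.38 rot [ 3.1415e+00 -3.0000e-04 -1.7997e+00]
```

Now a firmer press while pushing along the slide direction.

>>> jog_arm --motion '[[[0, 0, 0.0007, 0, 0, 0, 0], [0, 0, 0.0012, 0, 0, 0, 0], [0.0008, 0, 0.0014, -0.1, 0, 0, 0], [0.0016, 0.0002, 0.0014, -0.1, 0, 0, 0], [0.0024, 0.0003, 0.0014, -0.1, 0, 0, 0], [0.0032, 0.0003, 0.0014, -0.1, 0, 0, 0]]]'

```text
t: 35.0
eef_pos: [0.5629, -0.2534, 0.0299]
ee_rot: [-3.14, 0.0, -1.799]
force: [-0.6, 3.4, 9.0]
width: 0.0002
```

```bash
python3 -c "
from h import *
st();av(2)"
```

```text
t 35.00 z 0.02988 prog 0.0963 lat 0.0012 F [-0.58  3.39  9.04] Falong -3.16 rot [-3.1402  0.     -1.799 ]
Fz [9.  9.2] mean [-0.64  3.34  9.12]
t 35.10 z 0.02986 prog 0.0963 lat 0.0012 F [0.12 2.74 9.33] Falong -2.69 rot [-3.1403e+00 -1.0000e-04 -1.7990e+00]
```

>>> jog_arm --motion '[[[0.0005, 0.0002, 0.0012, -0.1, 0, 0, 0], [0.001, 0.0003, 0.0016, -0.1, 0, 0, 0], [0.0018, 0.0004, 0.0019, -0.1, 0, 0, 0], [0.0026, 0.0004, 0.0019, -0.1, 0, 0, 0]]]'

```text
t: 35.5
eef_pos: [0.5638, -0.2557, 0.0299]
ee_rot: [-3.138, 0.0, -1.798]
force: [-0.9, 4.0, 12.2]
width: 0.0005
```

```bash
python3 -c "
from h import *
st();av(2)"
```

```text
t 35.50 z 0.02985 prog 0.0983 lat 0.0026 F [-0.89  4.02 12.17] Falong -3.70 rot [-3.1381e+00  3.0000e-04 -1.7981e+00]
Fz [12.2 13.7] mean [-1.09  4.07 12.92]
t 35.60 z 0.02984 prog 0.0984 lat 0.0026 F [ 0.08  4.3  13.35] Falong -4.20 rot [-3.1382e+00  2.0000e-04 -1.7981e+00]
```

>>> jog_arm --motion '[[[0.0006, 0.0004, 0.0018, -0.1, 0, 0, 0], [0.0014, 0.0008, 0.0021, -0.2, 0, 0, 0], [0.0022, 0.001, 0.0022, -0.2, 0, 0, 0], [0.003, 0.001, 0.0022, -0.2, 0, 0, 0]]]'

```text
t: 36.0
eef_pos: [0.5644, -0.2583, 0.0298]
ee_rot: [-3.137, 0.001, -1.797]
force: [-0.4, 5.5, 15.2]
width: 0.0003
```

```bash
python3 -c "
from h import *
st();av(3)"
```

```text
t 36.00 z 0.02982 prog 0.1006 lat 0.0038 F [-0.43  5.47 15.24] Falong -5.22 rot [-3.137e+00  7.000e-04 -1.797e+00]
Fz [15.2 15.1 13.9] mean [-0.15  4.92 14.74]
t 36.15 z 0.02983 prog 0.1007 lat 0.0039 F [ 0.55  3.85 13.89] Falong -3.87 rot [-3.1370e+00  5.0000e-04 -1.7971e+00]
```

>>> jog_arm --motion '[[[0.0008, 0.0004, 0.002, 0, 0, 0, 0], [0.0016, 0.0008, 0.0022, 0, 0, 0, 0], [0.0024, 0.001, 0.0023, 0, 0, 0, 0], [0.0032, 0.001, 0.0023, 0, 0, 0, 0], [0.004, 0.001, 0.0023, 0, 0, 0, 0]]]'

```text
t: 36.65
eef_pos: [0.5651, -0.2618, 0.0298]
ee_rot: [-3.132, 0.001, -1.796]
force: [0.1, 5.4, 14.7]
width: 0.0005
```

```bash
python3 -c "
from h import *
st();av(2)"
```

```text
t 36.65 z 0.02982 prog 0.1039 lat 0.0053 F [ 0.09  5.37 14.73] Falong -5.25 rot [-3.1319e+00  9.0000e-04 -1.7959e+00]
Fz [14.7 14.8] mean [-0.42  5.18 14.79]
t 36.75 z 0.02981 prog 0.1040 lat 0.0053 F [-0.63  4.38 14.61] Falong -4.11 rot [-3.1319e+00  8.0000e-04 -1.7960e+00]
```

>>> jog_arm --motion '[[[0, 0, -0.003, 0, 0, 0, 0], [0, 0, -0.015, 0, 0, 0, 0], [0, 0, -0.05, 0, 0, 0, 0], [0, 0, -0.09, 0, 0, 0, 0], [-0.03, 0, -0.12, 0, 0, 0, 0], [-0.07, 0, -0.14, 0, 0, 0, 0], [-0.11, 0, -0.14, 0, 0, 0, 0], [-0.13, 0, -0.14, 0, 0, 0, 0]]]'

```text
t: 37.55
eef_pos: [0.5935, -0.1327, 0.1715]
ee_rot: [-3.13, 0.002, -1.795]
force: [0.3, 0.7, -0.5]
width: 0.001
```

```bash
python3 v.py pics/t40.png; python3 -c "
from h import *
cv2.imwrite('pics/w40.png',optics.grab_frame('wrist')[:,:,::-1]);cv2.imwrite('pics/s40.png',cv2.resize(optics.grab_frame('side')[150:230,200:300,::-1],None,fx=7,fy=7,interpolation=cv2.INTER_CUBIC));st()"
```

```text
t 37.55 z 0.17154 prog -0.0282 lat 0.0030 F [ 0.32  0.68 -0.51] Falong -0.74 rot [-3.1299e+00  1.8000e-03 -1.7949e+00]
t 37.60 z 0.17101 prog -0.0297 lat 0.0030 F [ 0.44  1.51 -0.52] Falong -1.57 rot [-3.1305e+00  1.9000e-03 -1.7939e+00]
t 37.70 z 0.17039 prog -0.0270 lat 0.0027 F [0.95 0.08 0.63] Falong -0.30 rot [-3.1318e+00  9.0000e-04 -1.7939e+00]
```

View pics/t40.png

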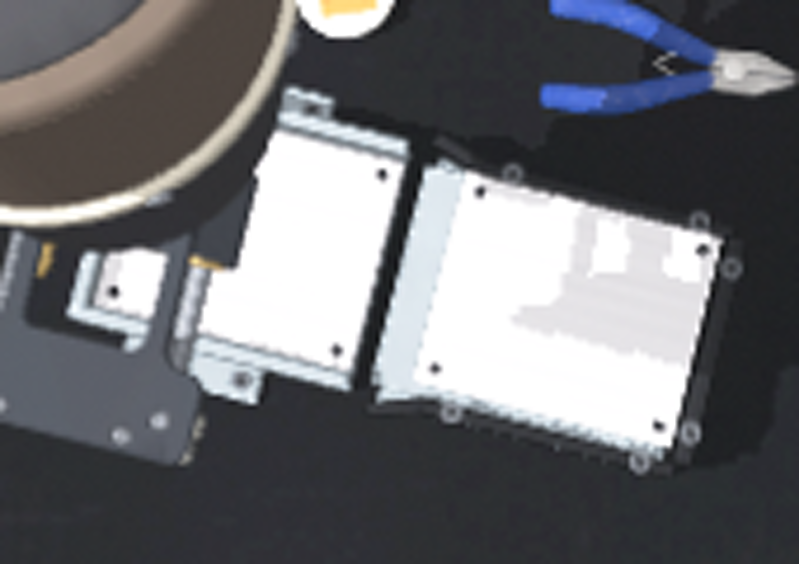

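View pics/w40.png

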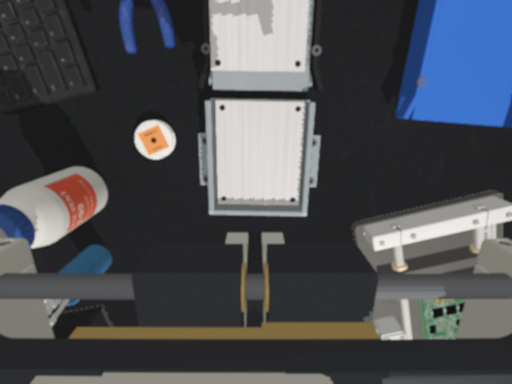

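View pics/s40.png

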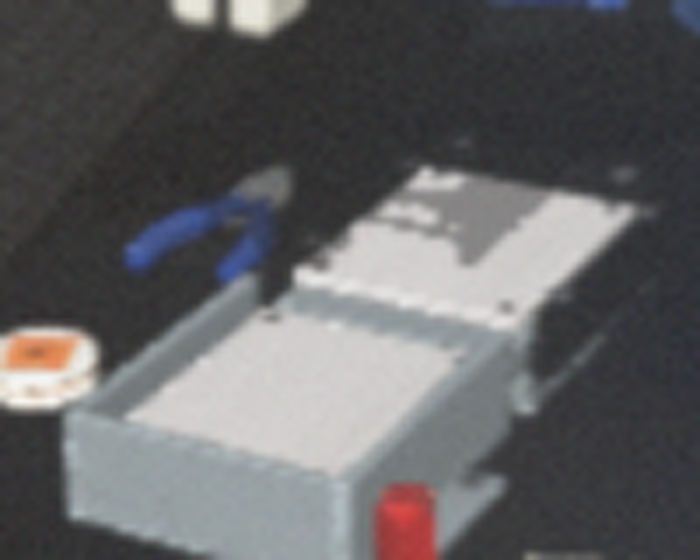

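```bash
python3 -c "
from station import arm
print(arm.job_done())"
```

```text
the job is handed in; nothing more can be done
None
```

I dragged the top plate out of the magazine with the closed fingertips, followed it as it dropped about 4 mm onto the deck, and pressed it against the end stop. I handed the job in at about 37.7 s; `job_done` gave no verdict.

- **Press at the stop:** In the last two pushes the wrist read about 15 N down and 5 N along the slide. Taking off bed friction leaves about 2.7 to 2.9 N on the stop. That is inferred from the assumed friction of 0.15; I had no direct reading of it. The fingers were slipping on the plate in these pushes, which fits it being hard against the stop.
- **Press on the plate:** The highest downward reading on the plate was about 15 N, under the 20 N limit.
- **Last pictures:** In the top and side views the plate lies flat between the guides with its front edge at the stop bar. The second plate, the spool and the side cutters look unmoved. The third and lowest plates are hidden under it, so I couldn't check them. I judged all of this by eye and measured no final positions.
- **After release:** The gripper is raised about 17 cm above the bench and touches nothing.

**Disagreement with the description:** The fingers first touched the plate with the TCP reading 34.0 mm, which is the plate's own height. So the fingertips were at the TCP, not 22 mm ahead of it, and I went by the contact force from there. Finding the surface that way took about 20 s. I first saw the 22 mm mismatch in the side and wrist pictures.

**Drift during the press:** In the final pushes the tool drifted up to 5 mm sideways and tilted about 0.5 degrees under load. I re-placed the fingers once because of this; it came back in the later pushes, with no visible effect on the plate.

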